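Read a sample tube and release the carousel

ROBOT

A 7-joint arm with a two-finger parallel gripper is mounted at the origin on the work surface. World frame = base frame: x ahead of the robot, y to its left, z up, the work surface at z = 0. Lengths are in m, angles in rad, forces in N, time in s.
With the tool pointing down it reaches from about 0.425 to 0.875 m from the base axis. Payload 4.7 kg.
Tool frame: the origin (TCP) lies midway between the tips of the shut fingers; the grasp point (between the pads) lies 19 mm behind it; z points along the fingers, y is the direction in which the jaws open and shut (so a half turn about z gives the same grasp; the last joint's range is limited). The gripper opens to 87 mm and grips with 3 to 60 N. Pads are 19 mm wide; open, the fingers measure 117 mm over their backs; the gripper's body (75 mm by 190 mm) begins 51 mm behind the grasp point.
Start: joints at [-1.197, 0.321, -0.07, 1.45, 0.023, 1.371, -0.057], TCP at [0.229, 0.608, 0.196] pointing down, gripper open.
Joint ranges: [-2.86, 2.86], [-0.3, 2.09], [-1.38, 1.24], [0.06, 2.45], [-1.56, 4.7], [0.09, 2.05], [-2.69, 2.69]. Speed limits (rad/s): [2.57, 2.57, 3.14, 3.14, 3.14, 3.14, 3.14].

INTERFACE

Orientations are given as a rotation vector (axis times angle).
In Python, from bench import monitor, eyes, order gives the robot as it stands. The module is installed in compiled form; this text tells all that it offers.
- The arm moves only by the shell command python3 -m pendant 'ROWS' [FORCE]. ROWS is JSON, a list of rows, each a list of 3 entries, a list of its own where there are three numbers: the turn, a rotation vector about the tool's x, y, z in degrees, then the shift along the tool's x, y, z in m, then the gripper command: -1 is fully open, 1 is shut, values between are in proportion. In form: [[[rx, ry, rz], [tx, ty, tz], hand], ...]. A call has 1 to 8 rows; each row shifts and turns the commanded pose from where the row before left it, along the tool's axes as they then stand; what a row does not reach is not made up. A row lasts 1/8 s, in which the tool goes at most 62.5 mm and 10.7 degrees, less where a joint would pass 70% of its speed; a pose out of reach is approached as far as the arm can. A call is refused whole if a number of a shift passes 0.0625 or a number of a turn 10.7, either way. A call with a gripper value outside its range is refused whole. The fingers move at their own pace and stop on an object; FORCE is the grip in N (left out, the last holds). Time passes only in rows, so rows that do not move let the fingers close. It gives the time, the measured TCP pose, the force and the opening at its end, in the units of the state.
- monitor.get_state(): the state, without advancing time (a new reading comes with each control period).
- eyes.get_image(name): name is "scene" or "top"; returns a dict with "color" (420x560x3 uint8, red, green, blue), "range_z" (420x560 float32, m along the optical axis (not along the pixel's ray), 0 where there is no reading), "fx", "fy", "cx", "cy" (pixels), "k1" (the pictures are not rectified: a ray, as slopes to the right and down, at radius r is drawn at 1 + k1 r^2 times it, then the intrinsics apply), "world_to_cam" (4x4, takes a point from world to camera coordinates). Camera axes: x right, y up, looking along -z (the intrinsics and any distortion apply to the point x, -y, -z); pixel columns grow to the right and rows downward; lengths in m; the calibration is good to about 2 mm. A picture is of the moment at which its call begins.
- order.close_job(): hands the job in, once; it reports no verdict.
The state is a dict: "time": time; "joint_positions": joint angles; "qd": joint speeds; "joint_torque": joint torques, N m; "position": TCP position; "tool_rot": TCP orientation; "ft_force": force on the tool from outside, world axes, zero at the start; "torque": the same for the moment, N m; "grip_width": opening from 0.0 (shut) to 1.0 (fully open).
Only numpy, scipy, OpenCV 4.12 (cv2) and the standard library are available. Lean on these libraries where they do the work, as an engineer would, in place of code of your own. Each camera call takes 0.05 s, during which the arm holds its last target.

TASK

Turn the sample tube that stands at the code reader, in its cup, until its barcode label squarely faces the reader, and let go of it. Then take the black knob of the carousel's index plunger, pull it fully up against its stop and finish while still holding it there, so that I can turn the carousel on by hand; do not pull the plunger before the label faces the reader. Do not turn the carousel or lift the tube out of its cup, and leave the other tubes, the rack and the pipette alone.

Things in the scene. Friction and masses are not known exactly. Their poses are not given: they have to be found in the camera images.
- station: Tube reading station, fixed, place and yaw vary: round grey base, aluminium disc 272 mm across (top 36 mm above the bench) with six cups, a code reader on a post on its -y side, a sprung index plunger on a bracket on its -x side. Origin on the disc's vertical axis at bench height, z up. Nearest cups to plunger and to the reader's cup are empty.
- cup_rim (a point): Centre of the rim of the cup before the reader, at station (0, -75, 80) mm. All six grey cups are alike: 41 mm outside, 32 mm bore, rim 80 mm above the bench, on a 75 mm radius, every 60 deg; seen from above counter-clockwise from station +x they stand at -90 (this one), -30, 30, 90, 150, 210 deg. Only those at -90, 30 and 90 hold tubes.
- tube_center (a point): Centre, half-way up, of the sample tube in the cup at the reader: milky white, 30 mm thick, 115 mm tall, about 50 g, loose, turning freely with 1 mm of play. This point is 97.5 mm and its top 155 mm above the bench. Tight blue ribbed cap 35 mm across, the top 15 mm. z is its axis, +x points out through the middle of its barcode label. The label starts at least 45 deg away from the reader.
- tube_label (a point): Middle of the barcode on that tube: 15.5 mm from the tube's axis along its +x, 106 mm above the bench. The white label with black bars covers a quarter of the girth. A white paper seal strip 9 mm wide runs on from it up the cap and over the top to the centre, so from above the strip shows which way the label faces.
- reader_window (a point): Centre of the code reader's dark window, 84 mm from the tube's axis and 106 mm above the bench. It looks along station +y, straight at the tube. The reader is a grey block 58 mm wide, 42 mm deep, its top 128 mm above the bench.
- plunger_knob (a point): Centre of the gripping part (33 mm across, 13 mm high) of the index plunger's black mushroom knob, at station (-120, 0) mm; moves with it. Seated, this point is 91.5 mm and the domed top 104 mm above the bench. Below: waist 21 mm across (72 to 80 mm high), steel sleeve 20 mm across, hexagon nut 34 mm across (top at 60 mm), aluminium bracket 44 mm wide (top at 52 mm).
- plunger (a joint): Travel of the index plunger, m: 0 with its 10 mm steel pin seated in a hole of the disc, growing as the knob is pulled straight up, 0.012 at the firm stop, the pin then clear of the disc. A spring drives it back (8 N seated, 16 N at the stop) as soon as it is let go; there is no catch.
- carousel (a joint): Turning of the disc with its cups, rad, 0 at the start, counter-clockwise from above positive. The seated plunger locks it; with the plunger up only slight bearing friction holds it.
- tube_b_center (a point): Centre of another tube of the same kind, in the cup at 90 deg, opposite the reader. Leave alone.
- tube_c_center (a point): Centre of another tube of the same kind, in the cup at 30 deg. Leave alone.
- rack_center (a point): Middle of a blue microtube rack, 85 x 125 mm, 44 mm high with its tubes, loose on the bench left of the station. Leave alone.
- pipette_center (a point): Middle of the black handle of a pipette 264 mm long, 30 mm thick, lying loose on the bench to the right. Leave alone.

How it is judged:
By the outcome, as a careful person would: the job done as asked, in the order asked, and still so for the second after the job is handed in, while the arm keeps its last pose, push and grip.
It also fails if it takes over 64 s, if anything falls off the work surface, if the arm or the gripper's body presses on something with over 40 N, if the wrist force passes 120 N, or if a joint passes its speed limit or range.

## Working session

There is one attempt and no reset: what is moved stays moved. The work goes in short steps, Python scripts to look and compute and a shell command to move; the robot and the scene stay as the last step left them, time stands still between calls to the robot, and variables do not carry over. Pictures are saved under pics/ and viewed, and the job is handed in when it is done.

```bash
mkdir -p pics; cat > h.py <<'E'
import numpy as np, cv2
from bench import monitor, eyes, order
def cap(n,tag):
    d=eyes.get_image(n); np.savez('last_%s.npz'%n,**d)
    cv2.imwrite('pics/%s_%s.png'%(n,tag),d['color'][...,::-1]); return d
def load(n): 
    d=np.load('last_%s.npz'%n); return {k:d[k] for k in d.files}
def ray(d,u,v):
    p=np.array([[(u-d['cx'])/d['fx'],(v-d['cy'])/d['fy']]])[0]
    q=p.copy()
    for _ in range(30): q=p/(1+d['k1']*(q@q))
    return np.array([q[0],-q[1],-1.0])
def atz(d,u,v,z):
    T=np.linalg.inv(d['world_to_cam']); r=T[:3,:3]@ray(d,u,v); o=T[:3,3]
    return o+r*(z-o[2])/r[2]
def atd(d,u,v):
    T=np.linalg.inv(d['world_to_cam']); return T[:3,:3]@(ray(d,u,v)*d['range_z'][int(v),int(u)])+T[:3,3]
def proj(d,P):
    c=d['world_to_cam']@np.r_[P,1]; s=np.array([c[0]/-c[2],-c[1]/-c[2]]); s=s*(1+d['k1']*(s@s))
    return s*[d['fx'],d['fy']]+[d['cx'],d['cy']]
def crop(d,u0,v0,u1,v1,k,name):
    im=cv2.resize(d['color'][v0:v1,u0:u1,::-1],None,fx=k,fy=k,interpolation=cv2.INTER_CUBIC); cv2.imwrite('pics/'+name,im)
E
python3 - <<'E'
from h import *
for n in('scene','top'):
    d=cap(n,'0'); print(n,np.linalg.inv(d['world_to_cam'])[:3,3],d['fx'],d['k1'])
print(monitor.get_state())
E
```

```text
scene [1.03956261 0.3424995  1.148077  ] 480.55895429216076 -0.15987918470899695
top [ 0.32410745 -0.04840497  1.59524243] 543.7374275750541 -0.028401520914751628
{'time': 0.1, 'joint_positions': array([-1.19692397,  0.32171813, -0.07007906,  1.45158872,  0.02260891,
        1.37081849, -0.05689696]), 'qd': array([ 0.00081808, -0.00145027,  0.00190632, -0.00302125,  0.00052773,
       -0.00132224, -0.00145974]), 'joint_torque': array([ 1.75312307e-04, -4.92570949e+01, -4.05628402e-01, -3.13396418e+01,
       -6.39804220e-02,  3.95458750e-02,  4.51779124e-05]), 'position': array([0.22869606, 0.60783517, 0.19497293]), 'tool_rot': array([-5.62005659e-01, -3.09070385e+00,  2.72335621e-03]), 'ft_force': array([-0.82537849, -0.3979699 , -0.06214781]), 'torque': array([-0.001949  ,  0.01458241,  0.01795772]), 'grip_width': 1.0022964839727615}
```

View pics/scene_0.png

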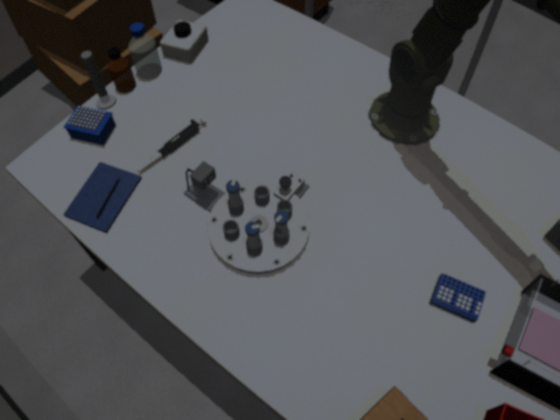

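View pics/top_0.png

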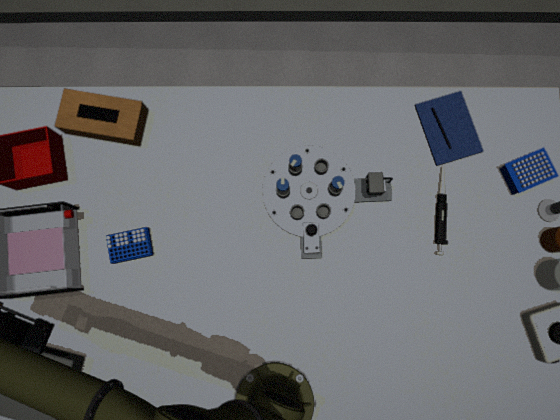

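```bash
python3 - <<'E'
from h import *
d=load('top'); crop(d,255,135,405,265,5,'tc.png')
d=load('scene'); crop(d,175,150,325,275,5,'sc.png')
E
```

```text
(no output)
```

View pics/tc.png

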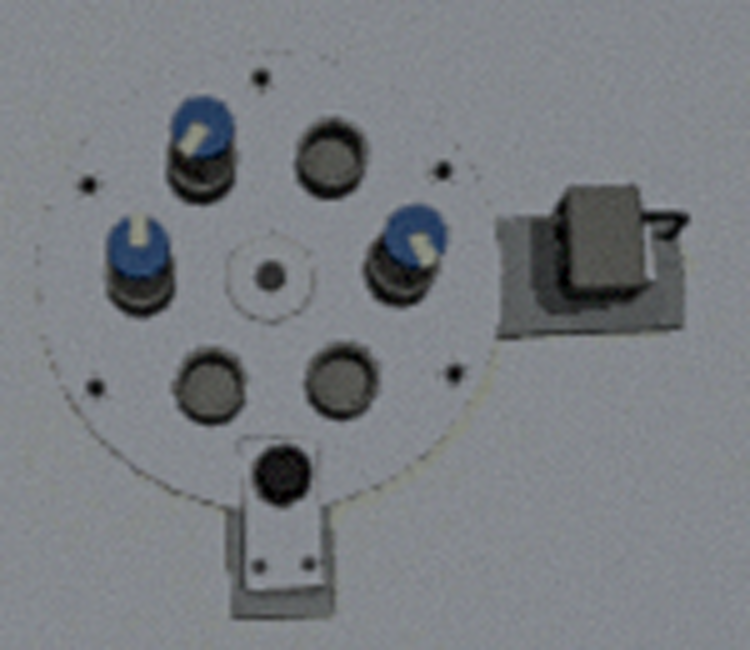

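View pics/sc.png

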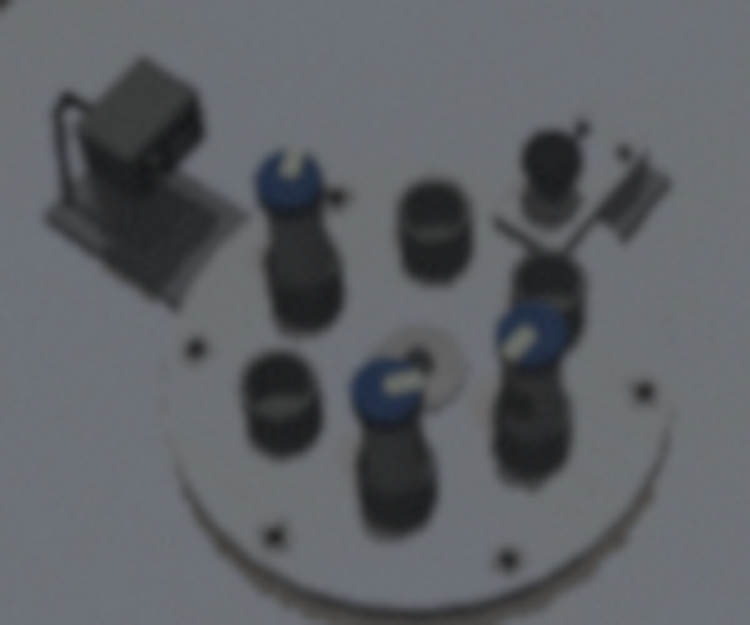

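The crops show the reader tube's cap at about (415,234) in the top crop, with its strip pointing down-right. The knob is at (283,475), the disc hub at (270,276) and the reader on the right. I'll measure these next.

```bash
cat > m.py <<'E'
from h import *
from scipy import optimize
def full(x,y,u0=255,v0=135,k=5): return (x+.5)/k-.5+u0,(y+.5)/k-.5+v0
def capstrip(d,c,z=0.155):
    # c: approx world centre xy; rectify cap-top plane, 0.25 mm/px
    N=220; s=0.00025
    g=np.zeros((N,N,2),np.float32)
    for i in range(N):
        for j in range(N):
            g[i,j]=proj(d,[c[0]+(N/2-i)*s,c[1]+(N/2-j)*s,z])
    return cv2.remap(d['color'],g,None,cv2.INTER_CUBIC)[...,::-1]
E
python3 - <<'E'
from m import *
d=load('top')
holes=[full(*p) for p in [(261,77),(443,170),(455,374),(96,387),(88,184)]]
H=np.array([atz(d,*p,.036)[:2] for p in holes])
f=lambda q:np.hypot(*(H-q[:2]).T)-q[2]
r=optimize.least_squares(f,[.55,0,.12]); print('disc',r.x,r.fun)
C=r.x[:2]; print('hole ang',np.degrees(np.arctan2(*(H-C).T[::-1])))
print('hub',[atz(d,*full(270,276),z) for z in(.036,.05)])
K=atz(d,*full(282,474),.104); print('knob',K)
T=atz(d,*full(415,234),.155); print('tube',T)
for n,p in (('b',(139,246)),('c',(203,127))): print(n,atz(d,*full(*p),.155))
for n,v in(('knob',K),('tube',T)):
    w=v[:2]-C; print(n,np.hypot(*w),np.degrees(np.arctan2(w[1],w[0])))
cups=[(331,158,330),(211,387,0),(343,381,0)]
for p in cups:
    w=atz(d,*full(*p[:2]),.08)[:2]; print('cup',w,np.hypot(*(w-C)),np.degrees(np.arctan2(*(w-C)[::-1])))
cv2.imwrite('pics/rect.png',cv2.resize(capstrip(d,T),None,fx=2.5,fy=2.5))
E
```

```text
disc [ 0.60241963 -0.09898227  0.12022157] [ 9.32581594e-05 -3.29702167e-04  2.83575081e-04 -2.38465079e-04
  1.91334006e-04]
hole ang [   2.58839083  -57.46711389 -117.79478652  122.50807947   62.54239068]
hub [array([ 0.60351358, -0.09862106,  0.036     ]), array([ 0.60100487, -0.09817018,  0.05      ])]
knob [ 0.48061082 -0.10284258  0.104     ]
tube [ 0.60542607 -0.17297853  0.155     ]
b [ 0.59840309 -0.02422391  0.155     ]
c [ 0.66422462 -0.05859078  0.155     ]
knob 0.12186996389416486 -178.18481287910365
tube 0.07405731120035007 -87.67337328069044
cup [ 0.66402633 -0.13208121] 0.06993514959352647 -28.247450446564695
cup [ 0.53212383 -0.06391855] 0.07855548490947024 153.48986714313088
cup [ 0.53577733 -0.13814124] 0.07729567595470829 -149.5615345812051
```

View pics/rect.png

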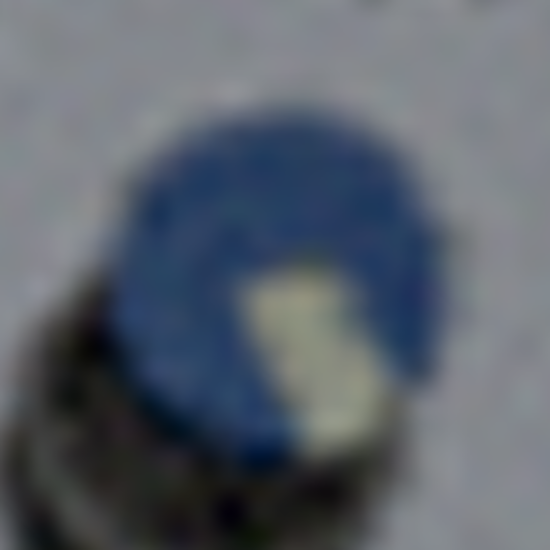

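```bash
cat > fit.py <<'E'
from m import *
def caphull(d,x,y,r=.0175,z0=.14,z1=.155):
    a=np.linspace(0,2*np.pi,48,endpoint=False)
    P=[proj(d,[x+r*np.cos(t),y+r*np.sin(t),z]) for z in(z0,z1) for t in a]
    return cv2.convexHull(np.array(P,np.float32))
def cen(h):
    m=cv2.moments(h); return np.array([m['m10']/m['m00'],m['m01']/m['m00']]),m['m00']
def fitcap(d,x,y):
    u,v=proj(d,[x,y,.148]).astype(int); R=14
    c=d['color'][v-R:v+R,u-R:u+R].astype(np.float32); c=cv2.resize(c,None,fx=4,fy=4,interpolation=cv2.INTER_CUBIC)
    b=((c[...,2]-c[...,0])>28).astype(np.uint8)
    n,l,s,_=cv2.connectedComponentsWithStats(b); k=1+np.argmax(s[1:,4])
    pts=np.argwhere(l==k)[:,::-1].astype(np.float32)
    h=cv2.convexHull((pts+.5)/4-.5+[u-R,v-R].__class__([u-R,v-R])) if False else cv2.convexHull(((pts+.5)/4-.5+np.array([u-R,v-R])).astype(np.float32))
    m,a=cen(h)
    f=lambda q:cen(caphull(d,*q))[0]-m
    s=optimize.least_squares(f,[x,y],diff_step=1e-4).x
    return s,a,cen(caphull(d,*s))[1]
if __name__=='__main__':
  for n in('top','scene'):
    d=load(n)
    for p in((.6055,-.1735),(.5984,-.0242),(.664,-.0586)): print(n,fitcap(d,*p))
E
python3 fit.py
python3 - <<'E'
from h import *
from scipy.spatial.transform import Rotation as R
s=monitor.get_state(); print(R.from_rotvec(s['tool_rot']).as_matrix())
d=load('scene')
k=[(551,160),(270,160)]
E
```

```text
top (array([ 0.60599358, -0.17362104]), 120.4375, 143.4343427461572)
top (array([ 0.59874184, -0.02377027]), 120.1875, 141.8916283561848)
top (array([ 0.66617919, -0.05875961]), 115.84375, 142.0852946897503)
scene (array([ 0.60047672, -0.17284847]), 74.5625, 174.20163342624437)
scene (array([ 0.59128977, -0.02228819]), 90.0, 189.09167857910506)
scene (array([ 0.66159828, -0.05798781]), 91.6875, 194.44948779023252)
[[-9.35986907e-01  3.52034441e-01 -5.13191380e-04]
 [ 3.52034798e-01  9.35985425e-01 -1.66896994e-03]
 [-1.07195246e-04 -1.74279523e-03 -9.99998476e-01]]
```

```bash
python3 -m pendant '[[[0,0,0],[0,0,-0.06],-1],[[0,0,0],[-0.0419,-0.04,0],-1],[[0,0,0],[-0.0419,-0.04,0],-1],[[0,0,0],[-0.0419,-0.04,0],-1],[[0,0,0],[-0.0419,-0.04,0],-1],[[0,0,0],[-0.0419,-0.04,0],-1],[[0,0,0],[-0.0419,-0.04,0],-1],[[0,0,0],[-0.0419,-0.04,0],-1]]' 20
```

```text
time: 1.1
position: [0.4052, 0.2411, 0.2557]
tool_rot: [-0.562, -3.091, -0.0]
ft_force: [0.9, 0.9, -0.8]
grip_width: 1.004
```

```bash
python3 -m pendant '[[[0,0,0],[-0.0419,-0.04,0],-1],[[0,0,0],[-0.0419,-0.04,0],-1],[[0,0,0],[-0.0419,-0.04,0],-1],[[0,0,0],[-0.0419,-0.04,0],-1],[[0,0,0],[-0.0419,-0.04,0],-1],[[0,0,0],[-0.0419,-0.04,0],-1],[[0,0,0],[-0.0419,-0.04,0],-1],[[0,0,0],[-0.0419,-0.0385,0],-1]]' && python3 -m pendant '[[[0,0,10.5],[0,0,0],-1],[[0,0,10.5],[0,0,0],-1],[[0,0,10.5],[0,0,0],-1],[[0,0,10.5],[0,0,0],-1],[[0,0,10.5],[0,0,0],-1],[[0,0,10.5],[0,0,0],-1],[[0,0,10.5],[0,0,0],-1],[[0,0,10.5],[0,0,0],-1]]' && python3 -m pendant '[[[0,0,10.5],[0,0,0],-1],[[0,0,10.5],[0,0,0],-1],[[0,0,0],[0,0,0],-1]]'
python3 - <<'E'
from h import *
from scipy.spatial.transform import Rotation as R
s=monitor.get_state(); M=R.from_rotvec(s['tool_rot']).as_matrix(); print(M.round(4),s['joint_positions'])
print('tool delta to tube',M.T@(np.array([.6058,-.1737,.129])-s['position']))
for n in('top','scene'): cap(n,'1')
crop(load('top'),255,115,405,245,5,'tc1.png'); crop(load('scene'),150,90,325,225,4,'sc1.png')
E
```

```text
time: 2.1
position: [0.607, -0.1744, 0.2557]
tool_rot: [-0.561, -3.091, -0.0]
ft_force: [0.2, 0.1, 0.1]
grip_width: 0.997
time: 3.1
position: [0.6062, -0.1728, 0.2555]
tool_rot: [-2.491, -1.913, 0.001]
ft_force: [-0.6, -0.4, 0.0]
grip_width: 1.003
time: 3.48
position: [0.6062, -0.1728, 0.2554]
tool_rot: [-2.793, -1.438, 0.002]
ft_force: [0.9, 0.4, 0.0]
grip_width: 0.998
[[ 5.806e-01  8.142e-01 -1.000e-03]
 [ 8.142e-01 -5.806e-01 -2.000e-04]
 [-7.000e-04 -7.000e-04 -1.000e+00]] [-0.52022394  0.37580177  1.00713465  1.43946015 -0.31567048  1.49895545
 -0.14204034]
tool delta to tube [-0.00087716  0.00023555  0.12641318]
```

View pics/tc1.png

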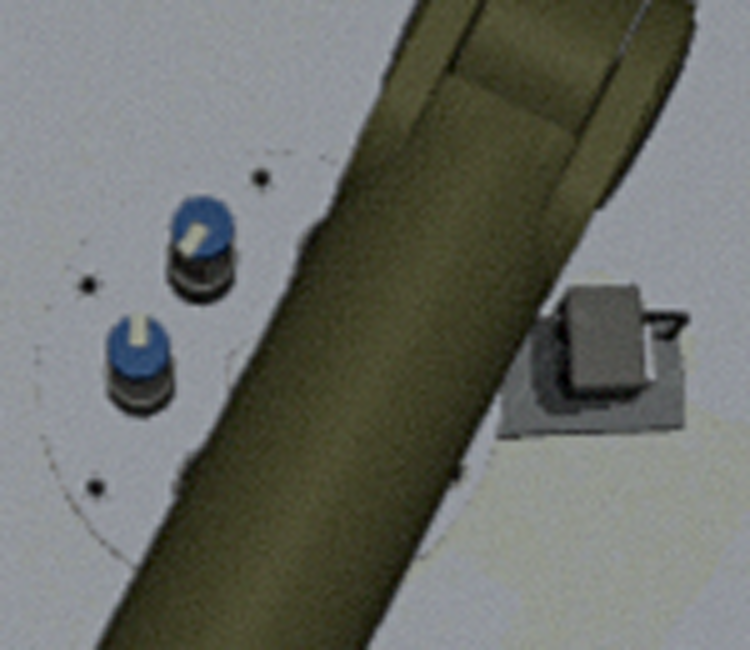

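View pics/sc1.png

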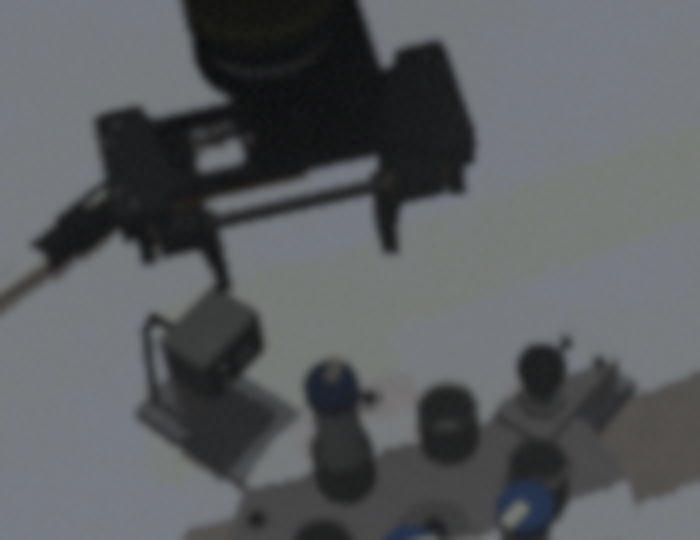

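```bash
python3 -m pendant '[[[0,0,0],[-0.001,0,0.045],-1],[[0,0,0],[0,0,0.04],-1],[[0,0,0],[0,0,0],-1],[[0,0,0],[0,0,0],-1]]'
python3 - <<'E'
from h import *
from scipy.spatial.transform import Rotation as R
s=monitor.get_state(); M=R.from_rotvec(s['tool_rot']).as_matrix()
print('tool delta to tube',M.T@(np.array([.6058,-.1737,.129])-s['position']),s['ft_force'])
d=cap('scene','2'); crop(d,175,100,285,220,5,'sc2.png')
for o in (-.045,.045): print(proj(d,s['position']+M[:,1]*o))
print('tcp',proj(d,s['position']),'tube',proj(d,[.6058,-.1737,.155]))
E
```

```text
time: 4.08
position: [0.6066, -0.1744, 0.1726]
tool_rot: [2.793, 1.436, 0.002]
ft_force: [0.1, -0.1, -0.3]
grip_width: 0.998
tool delta to tube [ 2.74332260e-05 -1.13545806e-03  4.35585606e-02] [ 0.0950194  -0.09806242 -0.32107725]
[246.91403413 177.31408454]
[211.19109169 185.61627524]
tcp [229.11268303 181.44126788] tube [230.20849807 185.32654655]
```

View pics/sc2.png

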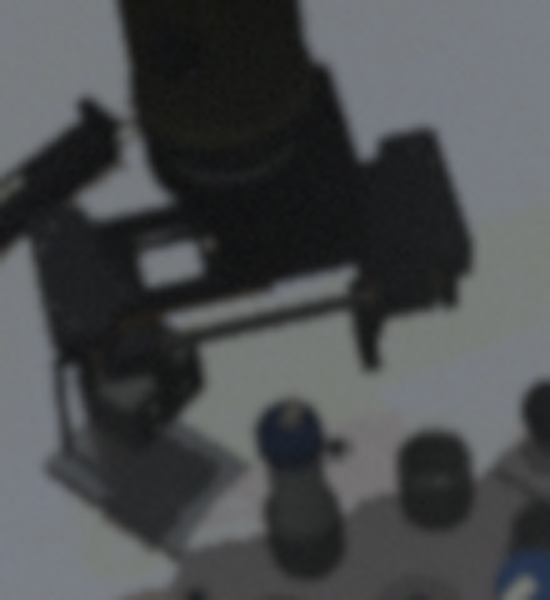

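```bash
python3 -m pendant '[[[0,0,0],[0,-0.001,0.022],-1],[[0,0,0],[0,0,0.021],-1],[[0,0,0],[0,0,0],-1],[[0,0,0],[0,0,0],1],[[0,0,0],[0,0,0],1],[[0,0,0],[0,0,0],1],[[0,0,0],[0,0,0],1]]' 4
python3 -m pendant '[[[0,0,0],[0,0,0],1],[[0,0,0],[0,0,0],1]]'
python3 - <<'E'
from h import *
from scipy.spatial.transform import Rotation as R
s=monitor.get_state(); M=R.from_rotvec(s['tool_rot']).as_matrix()
print('tool delta to tube',M.T@(np.array([.6058,-.1737,.129])-s['position']),M.T@s['ft_force'],M.T@s['torque'],s['grip_width']*87)
d=cap('scene','3'); crop(d,175,100,285,220,5,'sc3.png')
E
```

```text
time: 5.0
position: [0.6052, -0.1734, 0.1282]
tool_rot: [2.794, 1.436, 0.001]
ft_force: [-0.1, 0.3, -0.5]
grip_width: 0.629
time: 5.25
position: [0.605, -0.1733, 0.128]
tool_rot: [-2.794, -1.436, -0.0]
ft_force: [-0.3, 0.5, 0.4]
grip_width: 0.4
tool delta to tube [ 9.27605458e-05  8.79244213e-04 -1.03878026e-03] [ 0.20549738 -0.49094578 -0.41458231] [ 0.08639573 -0.12550989  0.01267817] 34.836801855187154
```

View pics/sc3.png

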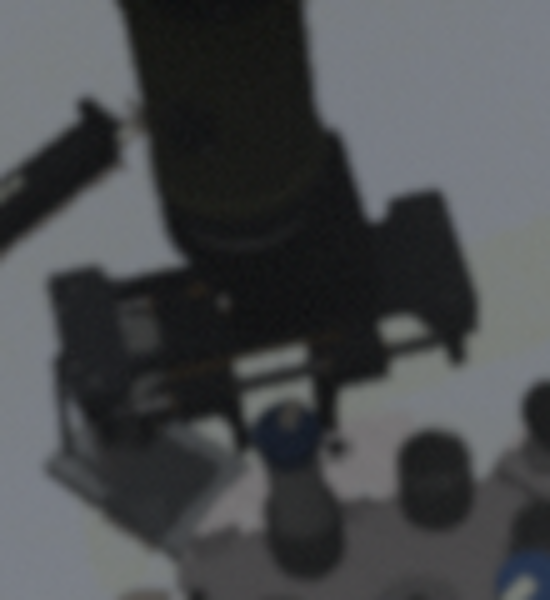

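```bash
python3 -m pendant '[[[0,0,0],[0,0,0],1],[[0,0,0],[0,0,0],1],[[0,0,-6],[0,0,0],1],[[0,0,-8],[0,0,0],1],[[0,0,-8],[0,0,0],1],[[0,0,-8],[0,0,0],1],[[0,0,0],[0,0,0],1]]' 12
python3 - <<'E'
from h import *
from scipy.spatial.transform import Rotation as R
s=monitor.get_state(); M=R.from_rotvec(s['tool_rot']).as_matrix()
print(M.T@s['ft_force'],M.T@s['torque'],s['grip_width']*87,s['joint_positions'], np.degrees(np.arctan2(M[1,0],M[0,0])))
E
```

```text
time: 6.18
position: [0.6051, -0.173, 0.1299]
tool_rot: [-2.326, -2.111, -0.003]
ft_force: [-3.5, 2.5, 10.7]
grip_width: 0.006
[  2.1233854   -3.70343343 -10.70468725] [ 1.09757632  0.37904811 -0.04826264] 0.5323646158791077 [-0.42715715  0.4095708   0.85231787  1.61799967 -0.32227421  1.26089468
  0.38696345] 84.4599038149918
```

```bash
python3 - <<'E'
from h import *
d=cap('scene','4'); crop(d,175,100,285,220,5,'sc4.png')
d=cap('top','4'); crop(d,255,115,405,245,5,'tc4.png')
E
```

```text
(no output)
```

View pics/sc4.png

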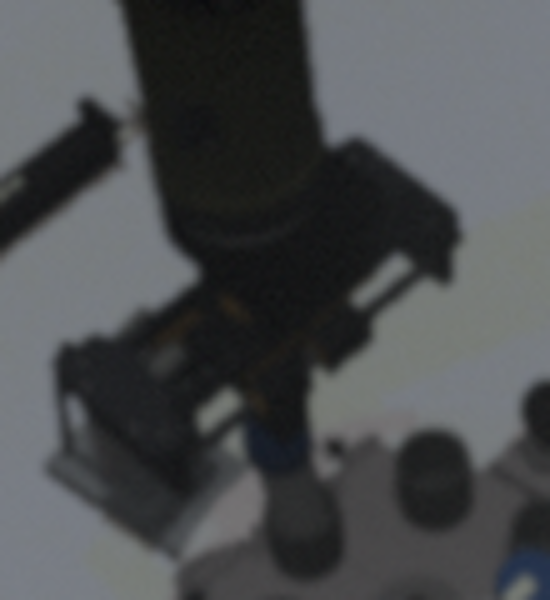

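View pics/tc4.png

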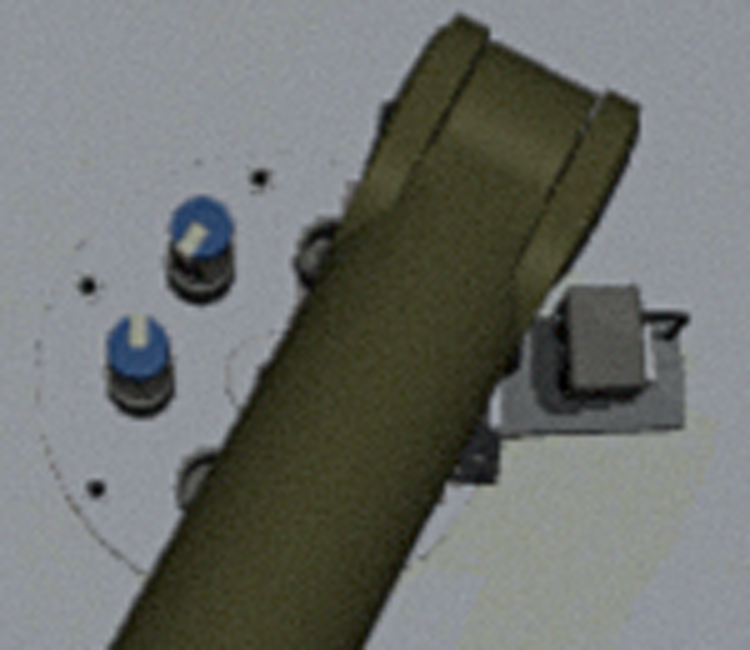

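```bash
python3 -m pendant '[[[0,0,0],[0,0,0],-1],[[0,0,0],[0,0,0],-1],[[0,0,0],[0,0,0],-1],[[0,0,0],[0,0,0],-1],[[0,0,0],[0,0,0],-1],[[0,0,0],[0,0,0],-1]]' 12
python3 - <<'E'
from h import *
from scipy.spatial.transform import Rotation as R
s=monitor.get_state(); M=R.from_rotvec(s['tool_rot']).as_matrix()
print(M.T@s['ft_force'],M.T@s['torque'],s['grip_width']*87)
d=cap('scene','5'); crop(d,175,100,285,220,5,'sc5.png')
E
```

```text
time: 7.02
position: [0.6047, -0.1734, 0.1277]
tool_rot: [-2.327, -2.11, 0.001]
ft_force: [-0.1, -0.3, 0.1]
grip_width: 0.601
[-0.29567217 -0.06427527 -0.10775323] [ 0.03719006 -0.07615476  0.07782045] 52.30469530645736
```

View pics/sc5.png

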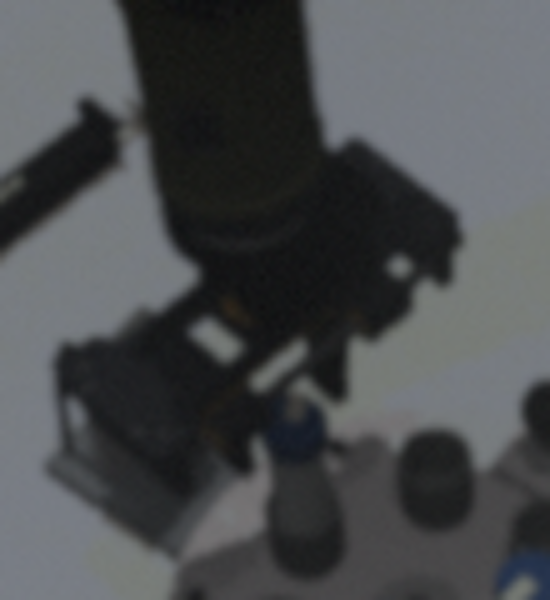

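```bash
python3 - <<'E'
from h import *
from scipy.spatial.transform import Rotation as R
s=monitor.get_state(); M=R.from_rotvec(s['tool_rot']).as_matrix()
d=load('scene'); crop(d,205,165,255,215,12,'sc5b.png')
c=lambda p:((proj(d,p)-[205,165]+.5)*12-.5).round(0)
w=s['grip_width']*.087/2
for y in(-w-.015,-w,w,w+.015):
  for x in(-.0095,.0095): print(y,x,c(s['position']+M[:,1]*y+M[:,0]*x))
print('captop',c([.6058,-.1737,.155]),'capbot',c([.6058,-.1737,.14]),'cupbase',c([.6058,-.1737,.036]),'rim',c([.6058,-.1737,.08]))
E
```

```text
-0.04329997597281361 -0.0095 [446. 171.]
-0.04329997597281361 0.0095 [507. 222.]
-0.028299975972813612 -0.0095 [395. 212.]
-0.028299975972813612 0.0095 [456. 264.]
0.028299975972813612 -0.0095 [198. 373.]
0.028299975972813612 0.0095 [258. 426.]
0.04329997597281361 -0.0095 [145. 416.]
0.04329997597281361 0.0095 [205. 470.]
captop [308. 249.] capbot [315. 289.] cupbase [358. 543.] rim [340. 440.]
```

View pics/sc5b.png

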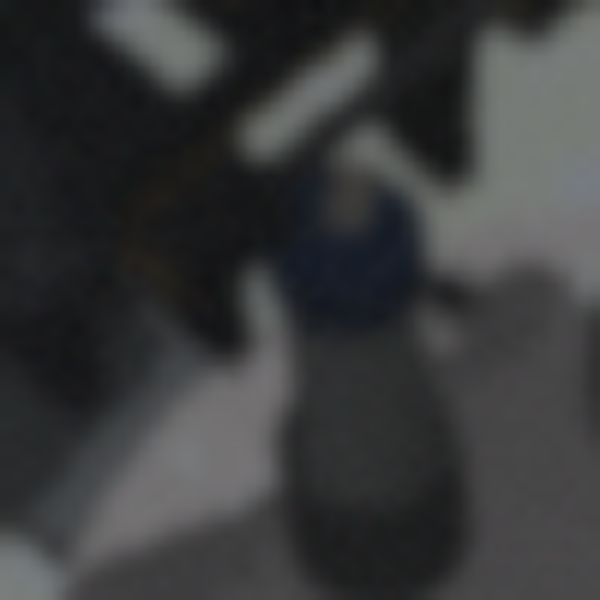

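```bash
python3 - <<'E'
from h import *
d=load('scene')
def P(x,y):
    u,v=(x+.5)/12-.5+205,(y+.5)/12-.5+165; return atd(d,round(u),round(v)).round(4)
for n,p in dict(captop=(350,210),captop2=(330,225),captop3=(385,215),rt=(440,165),rt2=(450,150),lt=(230,330),lt2=(225,310),tube=(360,400),ground=(180,480),disc=(520,300)).items(): print(n,P(*p))
d=load('top') 
d0=np.load('last_top.npz')
E
```

```text
captop [ 0.5915 -0.1741  0.1529]
captop2 [ 0.6005 -0.1718  0.161 ]
captop3 [ 0.5871 -0.1678  0.1535]
rt [ 0.578  -0.1612  0.1668]
rt2 [ 0.5757 -0.1596  0.1699]
lt [ 0.6376 -0.1631  0.1732]
lt2 [ 0.6384 -0.1644  0.1817]
tube [ 0.6096 -0.1589  0.1152]
ground [ 0.6194 -0.2138  0.0372]
disc [ 0.5364 -0.1848  0.0398]
```

```bash
python3 -m pendant '[[[0,0,0],[0,0,-0.03],-1],[[0,0,0],[0,0,-0.05],-1],[[0,0,0],[0,0,-0.05],-1],[[0,0,0],[0,0,0],0.2],[[0,0,0],[0,0,0],0.2],[[0,0,0],[0,0,0],0.2],[[0,0,0],[0,0,0],0.2]]' 12
cat > tips.py <<'E'
from h import *
import sys
from scipy.spatial.transform import Rotation as R
s=monitor.get_state(); M=R.from_rotvec(s['tool_rot']).as_matrix()
tag=sys.argv[1]
d=cap('scene',tag); p=proj(d,s['position']); u0,v0=(p-[35,45]).astype(int); crop(d,u0,v0,u0+70,v0+75,8,'t%s.png'%tag)
print(s['position'],s['grip_width'])
w=s['grip_width']*.087/2
for y in(-w-.015,-w,w,w+.015):
  for x in(-.0095,.0095):
    q=(proj(d,s['position']+M[:,1]*y+M[:,0]*x)-[u0,v0]+.5)*8-.5; print(round(y,3),x,q.round())
T=np.linalg.inv(d['world_to_cam'])
out=[]
for v in range(v0,v0+75):
  for u in range(u0,u0+70):
    if d['range_z'][v,u]>0:
      q=M.T@(atd(d,u,v)-s['position']); 
      if abs(q[0])<.02 and abs(q[1])<.07 and -.08<q[2]<.02: out.append([*q,(u-u0)*8+4,(v-v0)*8+4])
out=np.array(out); out=out[np.argsort(-out[:,2])]; np.set_printoptions(suppress=True); print(out[:25].round(4))
E
python3 tips.py 6
```

```text
time: 7.95
position: [0.6044, -0.173, 0.2565]
tool_rot: [-2.326, -2.109, 0.002]
ft_force: [0.1, 0.1, 0.1]
grip_width: 0.63
[ 0.60437969 -0.17296696  0.25654518] 0.6295030879661906
-0.042 -0.0095 [375. 267.]
-0.042 0.0095 [419. 303.]
-0.027 -0.0095 [337. 297.]
-0.027 0.0095 [381. 333.]
0.027 -0.0095 [197. 406.]
0.027 0.0095 [241. 444.]
0.042 -0.0095 [158. 437.]
0.042 0.0095 [201. 475.]
[[  0.003   -0.0294  -0.0267 364.     260.    ]
 [  0.0083  -0.0339  -0.0272 388.     260.    ]
 [  0.0102   0.0348  -0.0274 212.     404.    ]
 [  0.0098   0.0283  -0.0282 228.     388.    ]
 [  0.0034   0.0346  -0.0283 196.     388.    ]
 [  0.0023  -0.0304  -0.0288 364.     252.    ]
 [  0.0099  -0.0296  -0.0289 380.     268.    ]
 [  0.0111  -0.0346  -0.0291 396.     260.    ]
 [  0.0084   0.0357  -0.0304 204.     396.    ]
 [  0.0115  -0.0375  -0.0305 404.     252.    ]
 [ -0.0056  -0.0286  -0.0309 340.     236.    ]
 [ -0.0023   0.0351  -0.031  180.     372.    ]
 [  0.0087  -0.034   -0.0311 388.     252.    ]
 [  0.01     0.0311  -0.0311 220.     388.    ]
 [  0.0093  -0.0303  -0.0314 380.     260.    ]
 [ -0.0014  -0.0279  -0.0315 348.     244.    ]
 [ -0.009   -0.0286  -0.0315 332.     228.    ]
 [  0.0099   0.0279  -0.0317 228.     380.    ]
 [  0.0107  -0.0353  -0.0318 396.     252.    ]
 [  0.0004  -0.0293  -0.0318 356.     244.    ]
 [  0.0125   0.0331  -0.0318 220.     396.    ]
 [  0.011    0.0348  -0.0321 212.     396.    ]
 [  0.0027  -0.0272  -0.0322 356.     252.    ]
 [  0.0086  -0.0281  -0.0329 372.     260.    ]
 [ -0.0085   0.0353  -0.0329 164.     356.    ]]
```

View pics/t6.png

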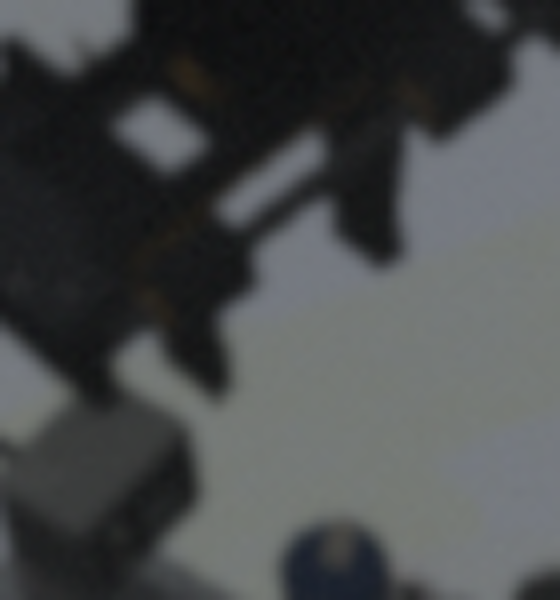

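```bash
python3 -m pendant '[[[0,0,0],[0,0,0],1],[[0,0,0],[0,0,0],1],[[0,0,0],[0,0,0],1],[[0,0,0],[0,0,0],1],[[0,0,0],[0,0,0],1],[[0,0,0],[0,0,0],1],[[0,0,0],[0,0,0],1]]' 12
python3 tips.py 7 | head -22
```

```text
time: 8.88
position: [0.605, -0.1733, 0.258]
tool_rot: [-2.327, -2.11, -0.0]
ft_force: [0.1, -1.0, 0.3]
grip_width: 0.009
[ 0.6050306  -0.17325807  0.2579761 ] 0.008569908117853315
-0.015 -0.0095 [304. 318.]
-0.015 0.0095 [348. 355.]
-0.0 -0.0095 [266. 348.]
-0.0 0.0095 [310. 385.]
0.0 -0.0095 [264. 350.]
0.0 0.0095 [308. 386.]
0.015 -0.0095 [225. 380.]
0.015 0.0095 [269. 417.]
[[  0.0074   0.0073  -0.0269 276.     340.    ]
 [ -0.0001   0.0066  -0.027  260.     324.    ]
 [  0.0093  -0.0062  -0.027  316.     316.    ]
 [  0.011    0.0044  -0.0275 292.     340.    ]
 [  0.0113  -0.0075  -0.0276 324.     316.    ]
 [  0.0104  -0.0023  -0.028  308.     324.    ]
 [ -0.0066   0.0067  -0.0285 244.     308.    ]
 [  0.0106  -0.0084  -0.0299 324.     308.    ]
 [  0.011    0.0071  -0.0301 284.     340.    ]
 [  0.0103   0.0004  -0.0305 300.     324.    ]
 [  0.006    0.0086  -0.0307 268.     332.    ]
 [  0.0096  -0.0064  -0.0308 316.     308.    ]
 [ -0.0082   0.0078  -0.0318 236.     300.    ]
```

View pics/t7.png

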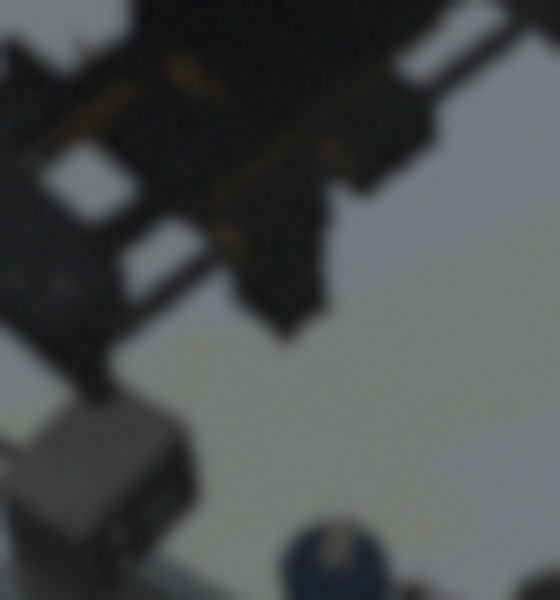

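```bash
python3 - <<'E'
from h import *
d=load('scene')
def med(p,r):
    u,v=proj(d,p).astype(int); q=np.array([atd(d,i,j) for i in range(u-r,u+r+1) for j in range(v-r,v+r+1)]); return np.median(q,0).round(4),q[:,2].std().round(4)
for n,p,r in (('bench',[.5,.2,0],8),('bench2',[.8,-.2,0],6),('disc',[.7,-.099,.036],3),('capb',[.5987,-.0238,.155],1),('capc',[.6662,-.0588,.155],1),('captube',[.606,-.1737,.155],1)): print(n,p,med(p,r))
p=proj(d,[.606,-.1737,.155]);print(p)
out=[]
for v in range(170,195):
  for u in range(195,260):
    q=atd(d,u,v)
    if .11<q[2]<.14 : out.append([u,v,*q])
out=np.array(out);np.set_printoptions(suppress=True); print(len(out), out[::4].round(3))
E
```

```text
bench [0.5, 0.2, 0] (array([0.501 , 0.1982, 0.0019]), np.float64(0.0024))
bench2 [0.8, -0.2, 0] (array([ 0.7996, -0.2021,  0.0011]), np.float64(0.0025))
disc [0.7, -0.099, 0.036] (array([ 0.6997, -0.1017,  0.0361]), np.float64(0.0018))
capb [0.5987, -0.0238, 0.155] (array([ 0.6003, -0.0255,  0.1554]), np.float64(0.0019))
capc [0.6662, -0.0588, 0.155] (array([ 0.6659, -0.0593,  0.1565]), np.float64(0.0024))
captube [0.606, -0.1737, 0.155] (array([ 0.6057, -0.1727,  0.1552]), np.float64(0.0024))
[230.15480723 185.37897734]
254 [[195.    170.      0.616  -0.293   0.128]
 [199.    170.      0.61   -0.284   0.129]
 [203.    170.      0.604  -0.274   0.132]
 [207.    170.      0.597  -0.267   0.13 ]
 [211.    170.      0.59   -0.259   0.129]
 [195.    171.      0.618  -0.29    0.128]
 [199.    171.      0.612  -0.282   0.128]
 [203.    171.      0.606  -0.272   0.13 ]
 [207.    171.      0.6    -0.263   0.133]
 [211.    171.      0.592  -0.257   0.128]
 [195.    172.      0.621  -0.287   0.129]
 [199.    172.      0.614  -0.28    0.127]
 [203.    172.      0.608  -0.271   0.129]
 [207.    
[... 1483 characters left out ...]
61   0.127]
 [204.    180.      0.62   -0.257   0.119]
 [208.    180.      0.61   -0.254   0.11 ]
 [197.    181.      0.638  -0.264   0.128]
 [201.    181.      0.63   -0.257   0.126]
 [205.    181.      0.622  -0.252   0.121]
 [196.    182.      0.638  -0.27    0.118]
 [200.    182.      0.634  -0.257   0.127]
 [204.    182.      0.623  -0.256   0.114]
 [198.    183.      0.637  -0.263   0.119]
 [202.    183.      0.63   -0.255   0.118]
 [199.    184.      0.636  -0.261   0.116]
 [203.    184.      0.629  -0.253   0.115]
 [203.    185.      0.63   -0.253   0.11 ]
 [237.    193.      0.604  -0.155   0.135]
 [229.    194.      0.619  -0.169   0.135]
 [238.    194.      0.602  -0.154   0.129]]
```

```bash
python3 - <<'E'
from h import *
from scipy.spatial.transform import Rotation as R
s=monitor.get_state(); M=R.from_rotvec(s['tool_rot']).as_matrix()
d=load('scene'); p=proj(d,s['position']); u0,v0=(p-[50,80]).astype(int)
crop(d,u0,v0,u0+100,v0+90,6,'g.png'); print(u0,v0)
for v in range(v0+10,v0+85,4):
    print(v-v0,' '.join('%4d,%4d'%tuple((1000*(M.T@(atd(d,u,v)-s['position'])))[1:].round()) if d['range_z'][v,u]>0 else '   -' for u in range(u0+14,u0+90,5)))
E
```

```text
176 80
10 -221, 256   35,-242   35,-254   33,-263   27,-263   20,-261   12,-259    3,-254   -8,-247  -44,-198  -87,-141  -96,-139 -360, 259 -370, 256 -381, 256 -392, 255
14 -209, 256 -222, 259   36,-244   31,-248   26,-249   21,-252   12,-247    5,-247   -6,-239  -31,-208  -46,-195  -88,-138  -95,-140 -359, 258 -368, 255 -381, 257
18 -198, 257 -210, 258   37,-233   34,-241   29,-243   22,-242   16,-243    5,-235   -6,-227  -25,-206  -36,-198  -45,-196  -86,-140  -94,-139 -356, 256 -366, 254
22 -187, 257 -199, 259   29,-206   35,-229   31,-235   25,-234   16,-231    8,-227  -10,-208  -22,-199  -29,-198  -40,-191  -79,-139  -86,-139  -94,-139 -356, 259
26 -176, 259 -188, 259   34,-202   32,-210   27,-213   20,-213   14,-213    5,-210   -4,-206  -15,-198  -28,-187  -64,-139  -70,-141  -78,-139  -85,-140 -345, 260
30 -165, 258 -178, 262 -186, 257   35,-203   30,-207   24,-208   16,-206    9,-205   -2,-197  -14,-187  -37,-159  -50,-149  -63,-140  -70,-139  -80,-135  -93,-125
34 -152, 254 -166, 260 -176, 258 -186, 257   13,-160   27,-200   19,-197   11,-196  -12,-166  -25,-154  -36,-148  -
[... 1303 characters left out ...]
184, 252 -198, 259 -204, 252 -219, 259 -228, 257
70   92,-138   86,-140   78,-138   72,-140   56,-118   46,-112    9, -43    7, -55   -6, -45 -153, 254 -164, 254 -175, 256 -188, 261 -199, 262 -205, 252 -216, 254
74   84,-100   93,-142   85,-138   69,-115   60,-110 -102, 256 -113, 256    7, -39   -6, -27 -147, 262 -154, 256 -166, 259 -176, 258 -185, 255 -196, 256 -207, 258
78  -41, 258   85,-104   87,-128   73,-110  -82, 257  -93, 258 -103, 257 -112, 254 -124, 257 -136, 260 -147, 261 -154, 256 -165, 256 -176, 256 -187, 258 -193, 251
82  -29, 253  -41, 256   86,-107  -62, 256  -71, 252  -83, 258  -94, 258 -104, 258 -116, 262 -125, 258 -135, 257 -146, 259 -156, 259 -167, 259 -176, 256 -184, 253
```

View pics/g.png

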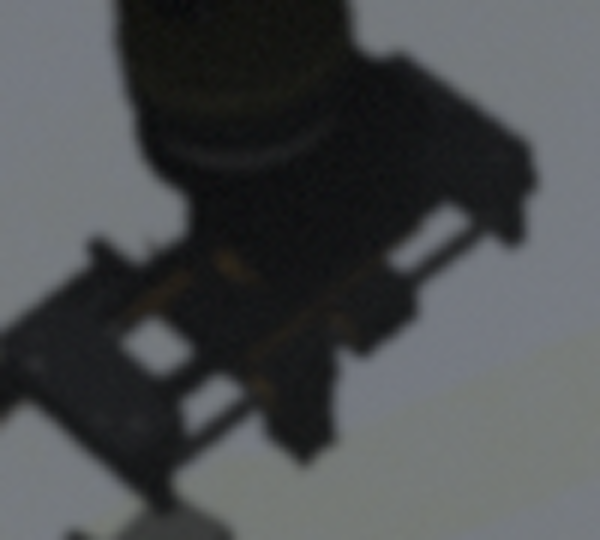

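```bash
python3 - <<'E'
from m import *
d=load('scene'); cv2.imwrite('pics/rect7.png',cv2.resize(cv2.convertScaleAbs(capstrip(d,[.606,-.1737]),alpha=2.2),None,fx=2.5,fy=2.5))
E
```

```text
(no output)
```

View pics/rect7.png

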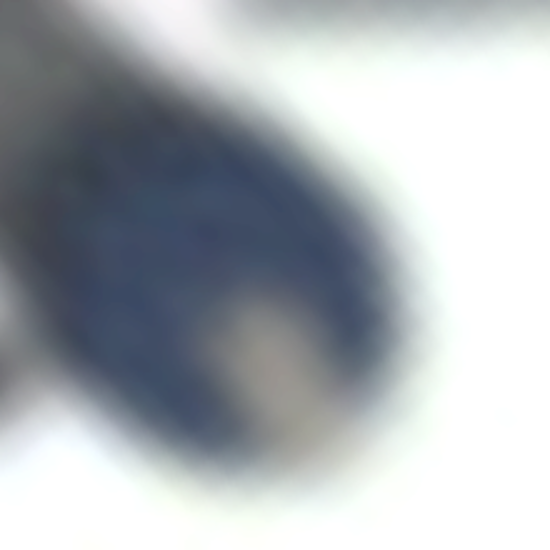

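```bash
python3 -m pendant '[[[0,0,0],[0,0,0],-1],[[0,0,0],[0.001,0,0.04],-1],[[0,0,0],[0,0,0.04],-1],[[0,0,0],[0,0,0],-1],[[0,0,0],[0,0,0],-1],[[0,0,0],[0,0,0.03],-1],[[0,0,0],[0,0,0.025],-1],[[0,0,0],[0,0,0.02],-1]]' 4
python3 -m pendant '[[[0,0,0],[0,0,0],-1]]'
python3 tips.py 8 |head -12
```

```text
time: 9.93
position: [0.6064, -0.1726, 0.104]
tool_rot: [2.326, 2.109, 0.003]
ft_force: [0.4, -0.6, 0.8]
grip_width: 0.837
time: 10.05
position: [0.6049, -0.1721, 0.1027]
tool_rot: [-2.327, -2.11, 0.001]
ft_force: [-0.7, 0.9, 0.4]
grip_width: 0.939
[ 0.60490198 -0.17214629  0.10265089] 0.9393901804836419
-0.056 -0.0095 [395. 249.]
-0.056 0.0095 [435. 282.]
-0.041 -0.0095 [362. 276.]
-0.041 0.0095 [402. 310.]
0.041 -0.0095 [176. 429.]
0.041 0.0095 [216. 465.]
0.056 -0.0095 [141. 458.]
0.056 0.0095 [181. 494.]
[[  0.0147   0.0082   0.0199 308.     444.    ]
 [  0.0054   0.0173   0.0198 268.     444.    ]
 [ -0.0096   0.0107   0.0196 252.     404.    ]
```

View pics/t8.png

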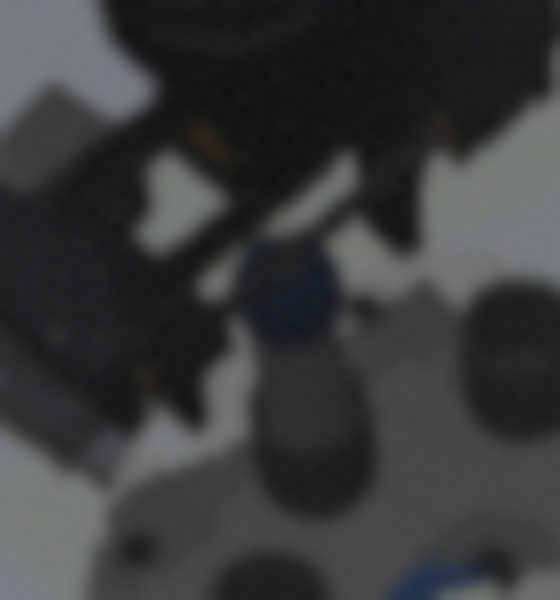

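```bash
python3 -m pendant '[[[0,0,0],[0,0,0],1],[[0,0,0],[0,0,0],1],[[0,0,0],[0,0,0],1],[[0,0,0],[0,0,0],1],[[0,0,0],[0,0,0],1],[[0,0,0],[0,0,0],1],[[0,0,0],[0,0,0],1],[[0,0,0],[0,0,0],1]]' 4
cat > st.py <<'E'
from h import *
from scipy.spatial.transform import Rotation as R
np.set_printoptions(suppress=True)
s=monitor.get_state(); M=R.from_rotvec(s['tool_rot']).as_matrix()
print('toolF',(M.T@s['ft_force']).round(2),(M.T@s['torque']).round(3),'w',s['grip_width']*87,'yaw',np.degrees(np.arctan2(M[1,0],M[0,0])),s['joint_positions'].round(2))
E
python3 st.py; python3 -m pendant '[[[0,0,0],[0,0,0],1],[[0,0,0],[0,0,0],1]]' 12; python3 st.py; python3 tips.py 9 >/dev/null
```

```text
time: 11.1
position: [0.6051, -0.1723, 0.1029]
tool_rot: [-2.328, -2.11, -0.0]
ft_force: [0.4, -0.4, 0.4]
grip_width: 0.376
toolF [-0.33  0.45 -0.38] [ 0.046 -0.051 -0.01 ] w 32.73897154590732 yaw 84.38368285527575 [-0.42  0.43  0.84  1.65 -0.34  1.21  0.4 ]
time: 11.35
position: [0.6051, -0.1723, 0.1029]
tool_rot: [-2.327, -2.11, -0.0]
ft_force: [0.1, -0.1, 0.0]
grip_width: 0.375
toolF [-0.06  0.12 -0.02] [ 0.065 -0.116  0.018] w 32.61033221703886 yaw 84.38722313722943 [-0.42  0.43  0.84  1.65 -0.34  1.21  0.4 ]
```

View pics/t9.png

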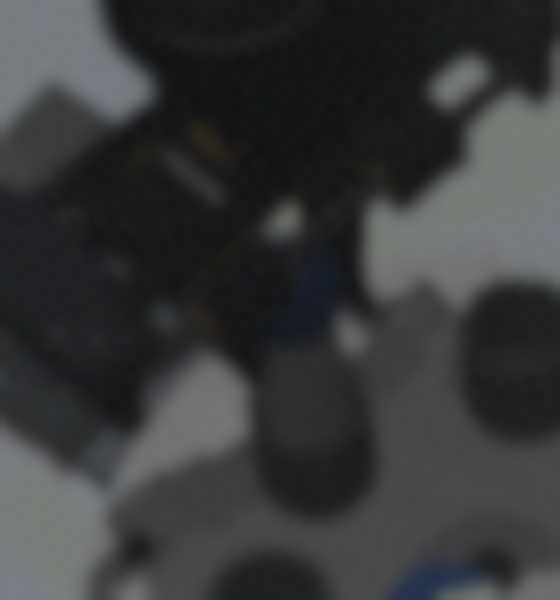

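```bash
python3 -m pendant '[[[0,0,-5],[0,0,0],1],[[0,0,-5],[0,0,0],1],[[0,0,0],[0,0,0],1]]' 12; python3 st.py; python3 -m pendant '[[[0,0,-5],[0,0,0],1],[[0,0,-5],[0,0,0],1],[[0,0,-5],[0,0,0],1],[[0,0,0],[0,0,0],1]]' 12; python3 st.py;  python3 tips.py 10 >/dev/null
```

```text
time: 11.78
position: [0.6051, -0.1723, 0.1029]
tool_rot: [-2.136, -2.304, -0.0]
ft_force: [0.7, 0.6, 0.3]
grip_width: 0.38
toolF [ 0.52  0.79 -0.26] [ 0.054 -0.072 -0.044] w 33.094057212474226 yaw 94.3297277599723 [-0.4   0.42  0.81  1.65 -0.32  1.21  0.56]
time: 12.28
position: [0.6051, -0.1723, 0.1029]
tool_rot: [-1.819, -2.562, -0.0]
ft_force: [0.7, -0.7, 0.1]
grip_width: 0.374
toolF [-0.91  0.43 -0.11] [ 0.004 -0.071 -0.016] w 32.53369005491296 yaw 109.2533700090601 [-0.36  0.41  0.76  1.65 -0.3   1.21  0.8 ]
```

View pics/t10.png

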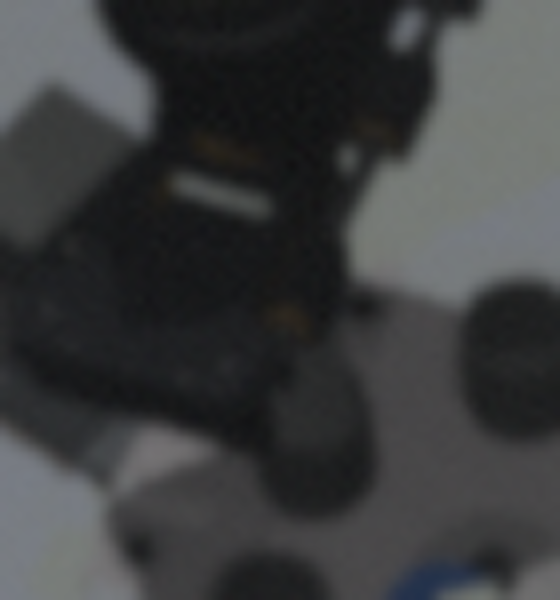

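```bash
python3 -m pendant '[[[0,0,-7],[0,0,0],1],[[0,0,-7],[0,0,0],1],[[0,0,-7],[0,0,0],1],[[0,0,-7],[0,0,0],1],[[0,0,-7],[0,0,0],1],[[0,0,0],[0,0,0],1]]' 12; python3 st.py; python3 -m pendant '[[[0,0,0],[0,0,0],-1],[[0,0,0],[0,0,0],-1],[[0,0,0],[0,0,0],-1],[[0,0,0],[0,0,0],-1],[[0,0,0],[0,0,-0.03],-1],[[0,0,0],[0,0,-0.05],-1],[[0,0,0],[0,0,-0.05],-1]]'; python3 tips.py 11 >/dev/null
python3 - <<'E'
from m import *
d=load('scene'); cv2.imwrite('pics/rect11.png',cv2.resize(cv2.convertScaleAbs(capstrip(d,[.606,-.1737]),alpha=2.2),None,fx=2.5,fy=2.5))
d=cap('top','11');crop(d,255,115,405,245,5,'tc11.png')
E
```

```text
time: 13.08
position: [0.6051, -0.1723, 0.1029]
tool_rot: [-0.965, -2.99, -0.0]
ft_force: [-0.1, 0.4, -0.2]
grip_width: 0.377
toolF [0.32 0.3  0.18] [ 0.044  0.067 -0.035] w 32.81187803869103 yaw 144.2072730947405 [-0.28  0.38  0.64  1.64 -0.24  1.2   1.37]
time: 13.95
position: [0.6048, -0.1722, 0.2342]
tool_rot: [-0.961, -2.99, 0.0]
ft_force: [0.2, 0.6, 0.5]
grip_width: 0.986
```

View pics/t11.png

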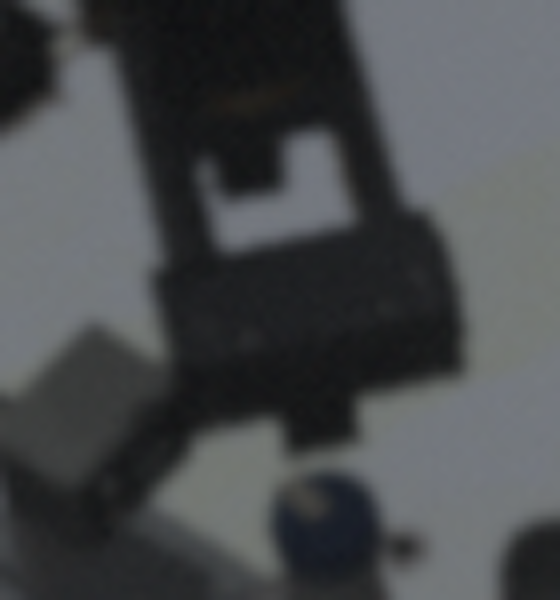

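View pics/rect11.png

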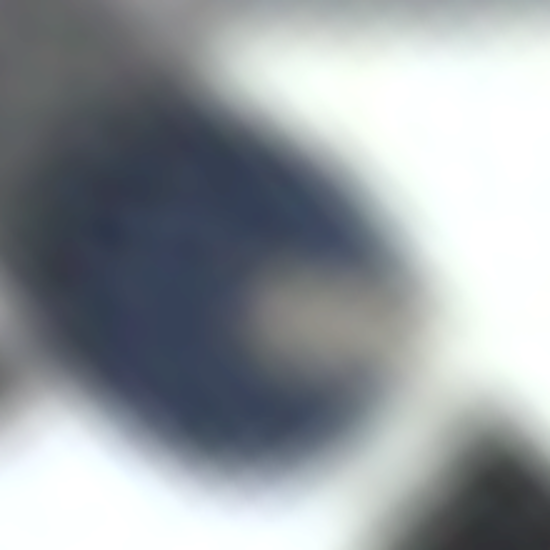

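View pics/tc11.png

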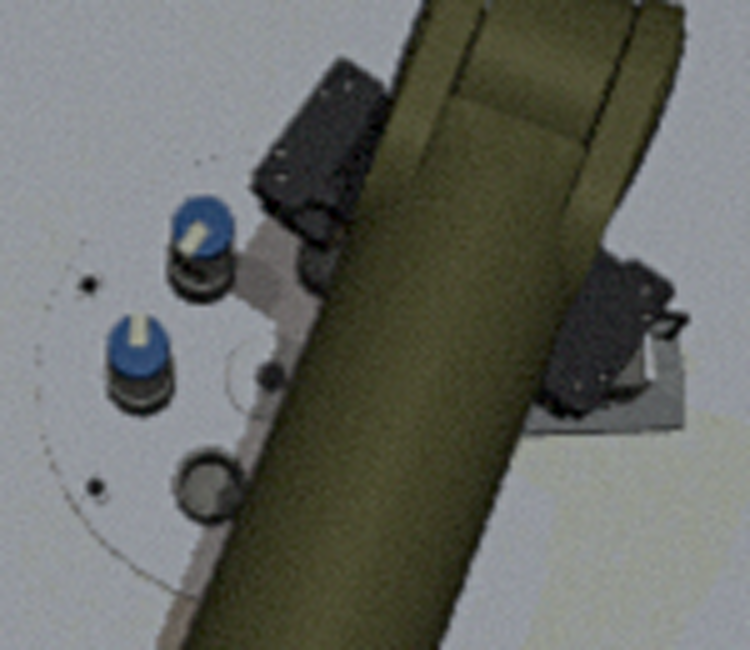

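```bash
python3 -m pendant '[[[0,0,0],[0.0468,-0.0055,0],-1],[[0,0,0],[0.0468,-0.0055,0],-1],[[0,0,0],[0.0468,-0.0055,0],-1],[[0,0,-10],[0,0,0],-1],[[0,0,-10],[0,0,0],-1],[[0,0,0],[0,0,0],-1]]'
python3 st.py
python3 - <<'E'
from m import *
d=cap('top','12');crop(d,255,115,405,265,4,'tc12.png')
cv2.imwrite('pics/rect12.png',cv2.resize(cv2.convertScaleAbs(capstrip(d,[.606,-.1737]),alpha=1.5),None,fx=2.5,fy=2.5))
E
```

```text
time: 14.8
position: [0.4811, -0.1038, 0.2327]
tool_rot: [-0.43, -3.112, -0.001]
ft_force: [-0.2, 0.4, -0.4]
grip_width: 1.002
toolF [0.32 0.37 0.38] [0.032 0.032 0.007] w 87.15340611614093 yaw 164.27849185505207 [-0.5  -0.06  0.63  1.79  0.04  1.4   1.43]
```

View pics/tc12.png

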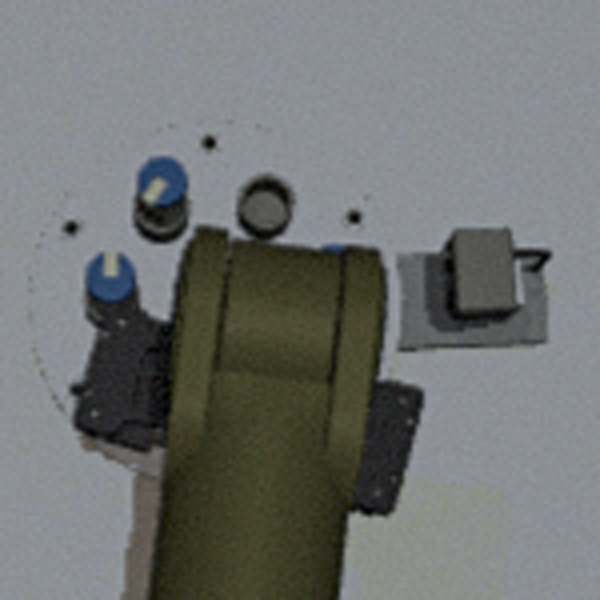

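View pics/rect12.png

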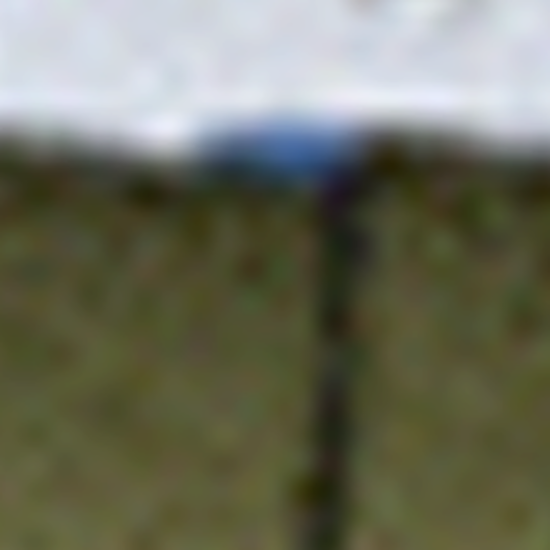

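```bash
python3 -m pendant '[[[0,0,0],[0.0135,0.048,0],-1],[[0,0,0],[0.0135,0.048,0],-1],[[0,0,0],[0.0135,0.048,0],-1],[[0,0,0],[0,0,0],-1]]'
python3 - <<'E'
from m import *
d=cap('top','13');crop(d,255,115,405,265,4,'tc13.png')
cv2.imwrite('pics/rect13.png',cv2.resize(cv2.convertScaleAbs(capstrip(d,[.606,-.1737]),alpha=1.5),None,fx=2.5,fy=2.5))
d=cap('scene','13')
cv2.imwrite('pics/rect13s.png',cv2.resize(cv2.convertScaleAbs(capstrip(d,[.606,-.1737]),alpha=2.2),None,fx=2.5,fy=2.5))
E
```

```text
time: 15.35
position: [0.4807, 0.0502, 0.2323]
tool_rot: [-0.419, -3.112, -0.0]
ft_force: [-0.7, -1.0, 0.2]
grip_width: 1.005
```

View pics/tc13.png

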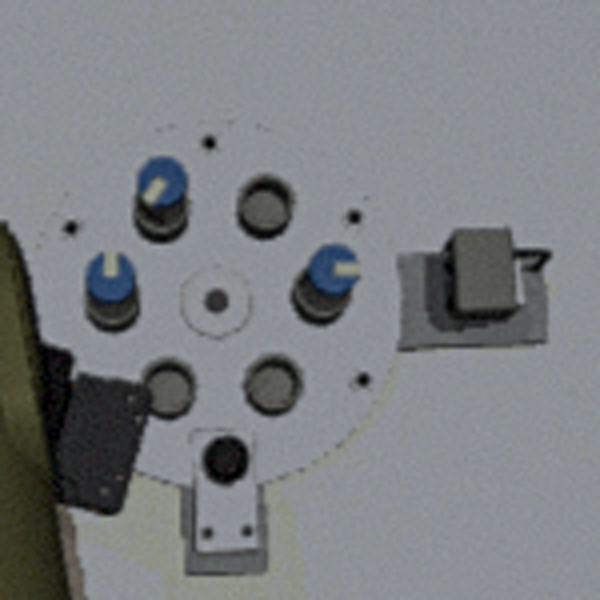

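View pics/rect13.png

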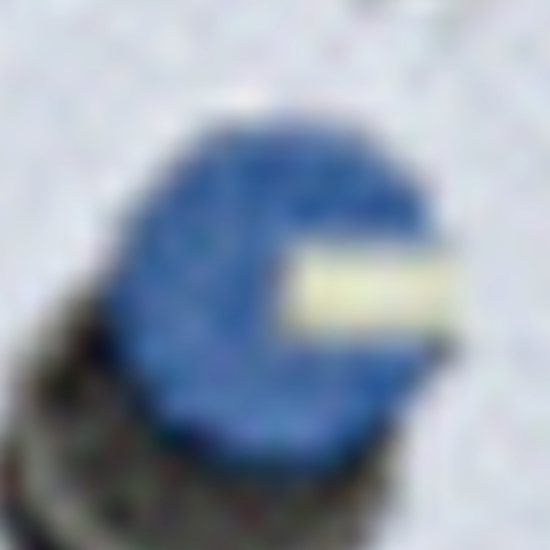

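View pics/rect13s.png

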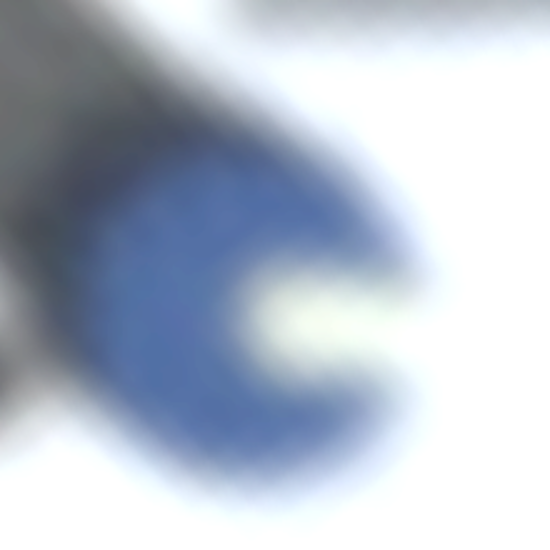

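```bash
python3 - <<'E'
from m import *
for n,sl in (('top',slice(122,172)),('scene',slice(105,150))):
    d=load(n); im=capstrip(d,[.606,-.1737]).astype(float)
    b=im[...,0]; r=im[...,2]; w=r-0.0*b  # red channel: strip bright, blue dark
    xs=[];ys=[]
    for j in range(sl.start,sl.stop,3):
        col=w[85:150,j]; col=np.clip(col-(col.min()+col.max())/2,0,None); ys.append(85+(col*np.arange(65)).sum()/col.sum()); xs.append(j)
    p=np.polyfit(xs,ys,1); print(n,np.round(ys,1),'label yaw',-90-np.degrees(np.arctan(p[0])))
E
```

```text
top [115.1 115.2 115.4 115.8 116.2 116.4 116.5 116.5 116.4 116.1 115.8 115.7
 115.9 116.2 116.5 116.4 115.8] label yaw -90.7832077075826
scene [127.4 127.8 128.2 128.5 128.8 129.1 129.2 129.3 129.4 129.5 129.7 129.9
 130.3 130.9 131.6] label yaw -94.63480914049944
```

```bash
python3 -m pendant '[[[0,0,0],[-0.036,-0.0361,0],-1],[[0,0,0],[-0.036,-0.0361,0],-1],[[0,0,0],[-0.036,-0.0361,0],-1],[[0,0,0],[-0.036,-0.0361,0],-1],[[0,0,0],[-0.036,-0.0361,0],-1],[[0,0,10],[0,0,0],-1],[[0,0,10],[0,0,0],-1],[[0,0,0],[0,0,0],-1]]'; python3 st.py
```

```text
time: 16.45
position: [0.6053, -0.1789, 0.2329]
tool_rot: [-0.964, -2.99, 0.002]
ft_force: [-0.5, -0.4, 0.1]
grip_width: 0.999
toolF [ 0.18 -0.61 -0.1 ] [ 0.01  -0.065  0.017] w 86.90080719455187 yaw 144.2573184826843 [-0.35  0.32  0.76  1.47 -0.22  1.44  1.36]
```

```bash
python3 -m pendant '[[[0,0,0],[0.004,0.0055,0],-1],[[0,0,0],[0,0,0],-1],[[0,0,0],[0,0,0.05],-1],[[0,0,0],[0,0,0.05],-1],[[0,0,0],[0,0,0.03],-1],[[0,0,0],[0,0,0],-1]]'; python3 st.py; python3 -m pendant '[[[0,0,0],[0,0,0],1],[[0,0,0],[0,0,0],1],[[0,0,0],[0,0,0],1],[[0,0,0],[0,0,0],1],[[0,0,0],[0,0,0],1],[[0,0,0],[0,0,0],1],[[0,0,0],[0,0,0],1],[[0,0,0],[0,0,0],1]]' 4; python3 st.py
```

```text
time: 17.2
position: [0.604, -0.1689, 0.1007]
tool_rot: [-0.957, -2.987, 0.001]
ft_force: [-0.2, 0.1, -0.3]
grip_width: 1.0
toolF [ 0.25 -0.02  0.34] [ 0.017 -0.053 -0.012] w 87.03304851667971 yaw 144.4530189604775 [-0.34  0.4   0.72  1.65 -0.28  1.2   1.39]
time: 18.2
position: [0.6059, -0.1699, 0.103]
tool_rot: [0.961, 2.991, -0.0]
ft_force: [-0.3, -0.2, 0.5]
grip_width: 0.38
toolF [ 0.09 -0.34 -0.51] [ 0.066  0.001 -0.042] w 33.06775204120926 yaw 144.3853866808788 [-0.34  0.4   0.72  1.64 -0.28  1.2   1.39]
```

```bash
python3 -m pendant '[[[0,0,0],[0,0,0],1],[[0,0,0],[0,0,0],1],[[0,0,-2],[0,0,0],1],[[0,0,-1.5],[0,0,0],1],[[0,0,0],[0,0,0],1]]' 12; python3 st.py; python3 -m pendant '[[[0,0,0],[0,0,0],-1],[[0,0,0],[0,0,0],-1],[[0,0,0],[0,0,0],-1],[[0,0,0],[0,0,0],-1],[[0,0,0],[0,0,-0.03],-1],[[0,0,0],[0,0,-0.05],-1],[[0,0,0],[0,0,-0.05],-1]]';python3 st.py
```

```text
time: 18.82
position: [0.6059, -0.1697, 0.103]
tool_rot: [0.868, 3.019, 0.0]
ft_force: [1.1, -0.4, -0.7]
grip_width: 0.377
toolF [-1.15  0.3   0.7 ] [ 0.051 -0.034  0.035] w 32.81252256324286 yaw 147.9132226509069 [-0.33  0.4   0.71  1.64 -0.27  1.2   1.45]
time: 19.7
position: [0.6056, -0.1698, 0.2342]
tool_rot: [-0.869, -3.019, 0.0]
ft_force: [1.3, -0.5, -1.1]
grip_width: 0.989
toolF [-1.38  0.23  1.06] [ 0.005 -0.016 -0.004] w 86.02941404152156 yaw 147.8762373377032 [-0.35  0.31  0.74  1.47 -0.21  1.44  1.4 ]
```

```bash
python3 -m pendant '[[[0,0,0],[0.0444,0.0241,0],-1],[[0,0,0],[0.0444,0.0241,0],-1],[[0,0,0],[0.0444,0.0241,0],-1],[[0,0,0],[0.0444,0.0241,0],-1],[[0,0,0],[0.0444,0.0241,0],-1],[[0,0,-10],[0,0,0],-1],[[0,0,-6],[0,0,0],-1],[[0,0,0],[0,0,0],-1]]'; python3 st.py
python3 - <<'E'
from m import *
d=cap('top','14');crop(d,255,115,405,265,4,'tc14.png')
cv2.imwrite('pics/rect14.png',cv2.resize(cv2.convertScaleAbs(capstrip(d,[.606,-.1737]),alpha=1.5),None,fx=2.5,fy=2.5))
d=cap('scene','14')
for n,sl in (('top',slice(122,172)),('scene',slice(105,150))):
    d=load(n); im=capstrip(d,[.606,-.1737]).astype(float); w=im[...,2]
    xs=[];ys=[]
    for j in range(sl.start,sl.stop,3):
        col=w[80:145,j]; col=np.clip(col-(col.min()+col.max())/2,0,None); ys.append(80+(col*np.arange(65)).sum()/col.sum()); xs.append(j)
    p=np.polyfit(xs,ys,1); print(n,np.round(ys,1),'label yaw',-90-np.degrees(np.arctan(p[0])))
E
```

```text
time: 20.7
position: [0.4818, 0.0502, 0.2331]
tool_rot: [0.442, 3.11, 0.001]
ft_force: [0.9, -0.2, 0.5]
grip_width: 0.999
toolF [-0.95  0.05 -0.51] [-0.048  0.017  0.047] w 86.93122055143037 yaw 163.81854878108177 [-0.76 -0.08  0.57  1.81  0.04  1.4   1.09]
top [113.3 113.  112.8 112.5 112.2 111.9 111.5 111.  110.6 110.3 110.1 109.8
 109.6 109.7 109.7 109.4 109. ] label yaw -84.75663336685521
scene [124.6 124.9 125.2 125.6 125.9 126.  126.2 126.4 126.6 126.5 126.3 126.1
 126.2 126.6 126.7] label yaw -92.35187159564025
```

View pics/tc14.png

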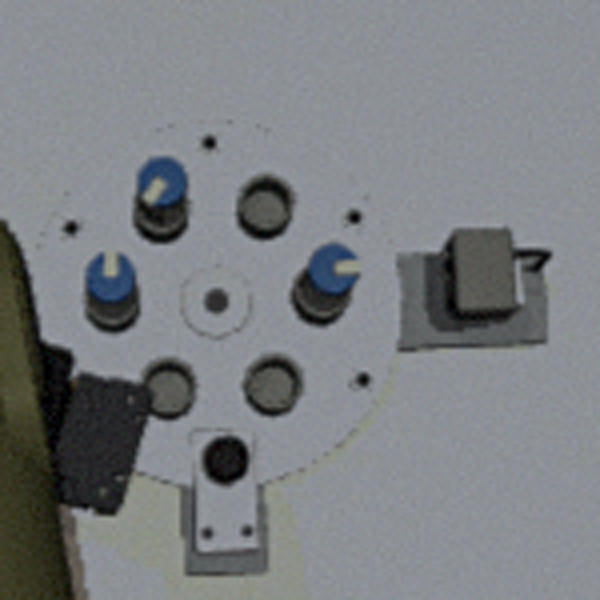

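View pics/rect14.png

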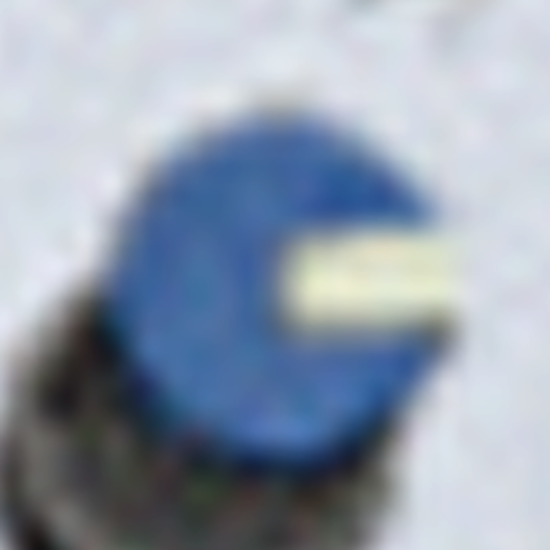

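```bash
python3 - <<'E'
from h import *
d=load('top')
c=d['color'][215:245,297:327].astype(np.float32).mean(2); c=cv2.resize(c,None,fx=4,fy=4,interpolation=cv2.INTER_CUBIC)
b=(c<55).astype(np.uint8); n,l,s,ce=cv2.connectedComponentsWithStats(b); k=1+np.argmax(s[1:,4]); print(s[k],ce[k])
u,v=(ce[k]+.5)/4-.5+[297,215]; print(u,v,atz(d,u,v,.095),[np.median(d['range_z'][int(v)-1:int(v)+2,int(u)-1:int(u)+2])],atd(d,round(u),round(v)))
d=load('scene'); p=proj(d,[.4822,-.104,.095]); print(p); u0,v0=(p-25).astype(int); crop(d,u0,v0,u0+50,v0+50,10,'k.png')
q=(proj(d,[.4822,-.104,.104])-[u0,v0]+.5)*10; print(q)
pts=[atd(d,u,v) for u in range(u0,u0+50) for v in range(v0,v0+50)]
pts=np.array([a for a in pts if .088<a[2]<.112 and np.hypot(a[0]-.482,a[1]+.104)<.03]); print(len(pts),pts.mean(0),pts[pts[:,2]>.1].mean(0))
E
```

```text
[  36   38   44   46 1603] [57.78540237 60.02183406]
311.0713505926388 229.63045851528383 [ 0.48091499 -0.10336719  0.095     ] [np.float32(1.4965863)] [ 0.47941839 -0.10300267  0.09950805]
[283.18056191 181.17191163]
[256.79554685 237.48721755]
126 [ 0.48321296 -0.0969004   0.10048551] [ 0.48116802 -0.09870109  0.10342632]
```

View pics/k.png

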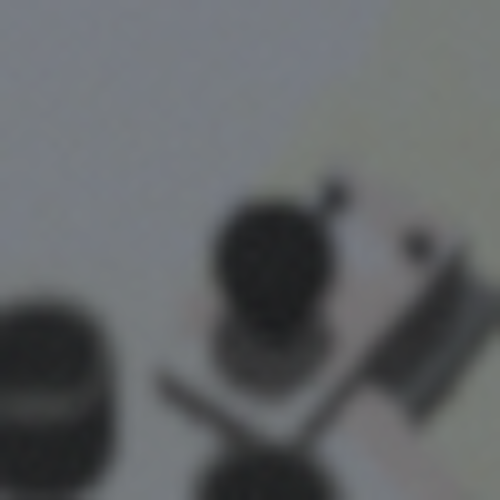

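```bash
python3 -m pendant '[[[0,0,0],[-0.0142,-0.0489,0],-1],[[0,0,0],[-0.0142,-0.0489,0],-1],[[0,0,0],[-0.0142,-0.0489,0],-1],[[0,0,0],[0,0,0],-1],[[0,0,0],[0,0,0.05],-1],[[0,0,0],[0,0,0.05],-1],[[0,0,0],[0,0,0],-1]]'; python3 st.py
python3 - <<'E'
from h import *
from scipy.spatial.transform import Rotation as R
s=monitor.get_state(); M=R.from_rotvec(s['tool_rot']).as_matrix()
print('delta tool',M.T@(np.array([.4815,-.1025,.046])-s['position']))
d=cap('scene','15'); crop(d,250,125,330,205,7,'k15.png')
E
```

```text
time: 21.68
position: [0.479, -0.1014, 0.13]
tool_rot: [-0.44, -3.103, 0.002]
ft_force: [0.1, -1.3, 0.6]
grip_width: 0.997
toolF [-0.43 -1.23 -0.56] [ 0.056  0.001 -0.025] w 86.74922748062518 yaw 163.8656126463086 [-0.61  0.02  0.78  1.94 -0.01  1.19  1.46]
delta tool [-0.0033296  -0.00015232  0.08394423]
```

View pics/k15.png

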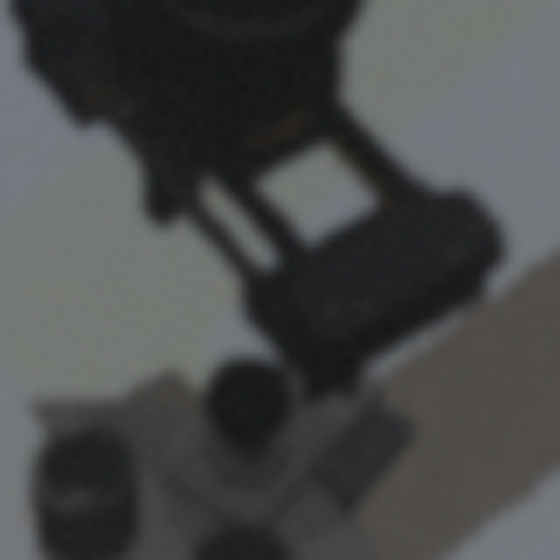

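```bash
python3 -m pendant '[[[0,0,0],[-0.001,0,0],-1],[[0,0,0],[0,0,0],-1]]'
python3 - <<'E'
from h import *
from scipy.spatial.transform import Rotation as R
s=monitor.get_state(); M=R.from_rotvec(s['tool_rot']).as_matrix()
print('delta tool',M.T@(np.array([.4815,-.1025,.046])-s['position']))
E
```

```text
time: 21.98
position: [0.4847, -0.1028, 0.1349]
tool_rot: [0.44, 3.107, 0.001]
ft_force: [0.1, -0.1, -0.4]
grip_width: 0.999
delta tool [ 0.00347672 -0.00071827  0.08892379]
```

```bash
python3 -m pendant '[[[0,0,0],[0,0,0],-1],[[0,0,0],[0,0,0],-1]]'
python3 -m pendant '[[[0,0,0],[0,0,0.04],-1],[[0,0,0],[0,0,0.025],-1],[[0,0,0],[0,0,0],-1],[[0,0,0],[0,0,0],-1]]'
```

```text
time: 22.22
position: [0.4834, -0.1028, 0.1335]
tool_rot: [0.44, 3.11, 0.001]
ft_force: [-1.1, -0.4, -0.9]
grip_width: 1.002
time: 22.72
position: [0.4838, -0.103, 0.069]
tool_rot: [0.44, 3.109, 0.0]
ft_force: [-0.4, 0.3, 0.3]
grip_width: 1.001
```

```bash
python3 -m pendant '[[[0,0,0],[0.002,0,0.012],-1],[[0,0,0],[0,0,0.011],-1],[[0,0,0],[0,0,0],-1],[[0,0,0],[0,0,0],-1]]'; python3 st.py
python3 - <<'E'
from h import *
d=cap('scene','16'); crop(d,250,125,330,205,7,'k16.png')
E
```

```text
time: 23.22
position: [0.4812, -0.1023, 0.045]
tool_rot: [0.44, 3.111, -0.0]
ft_force: [-0.0, -0.6, 1.0]
grip_width: 1.002
toolF [-0.13 -0.57 -0.98] [-0.019 -0.024 -0.006] w 87.13947667424826 yaw 163.88203723942067 [-0.58  0.14  0.79  2.03 -0.12  1.01  1.56]
```

View pics/k16.png

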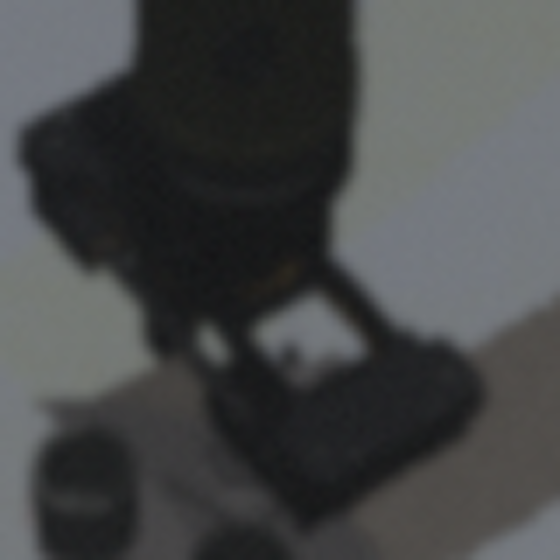

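No contact force while descending. Now I'll close on the knob, gently first.

```bash
python3 -m pendant '[[[0,0,0],[0,0,0],1],[[0,0,0],[0,0,0],1],[[0,0,0],[0,0,0],1],[[0,0,0],[0,0,0],1],[[0,0,0],[0,0,0],1],[[0,0,0],[0,0,0],1],[[0,0,0],[0,0,0],1],[[0,0,0],[0,0,0],1]]' 8; python3 st.py;  python3 -m pendant '[[[0,0,0],[0,0,0],1],[[0,0,0],[0,0,0],1]]' 50; python3 st.py
```

```text
time: 24.28
position: [0.4813, -0.1017, 0.045]
tool_rot: [0.44, 3.111, 0.001]
ft_force: [0.2, 2.9, -0.3]
grip_width: 0.367
toolF [0.57 2.87 0.3 ] [-0.448  0.026  0.001] w 31.96793711152263 yaw 163.90858037258988 [-0.58  0.14  0.79  2.03 -0.12  1.01  1.56]
time: 24.52
position: [0.4814, -0.1016, 0.045]
tool_rot: [0.44, 3.11, 0.001]
ft_force: [1.7, 4.0, -0.3]
grip_width: 0.351
toolF [-0.51  4.29  0.31] [-0.736  0.018 -0.005] w 30.53973517488969 yaw 163.90572707568538 [-0.58  0.14  0.79  2.03 -0.12  1.01  1.56]
```

```bash
python3 -m pendant '[[[0,0,0],[0,0,-0.003],1],[[0,0,0],[0,0,-0.003],1],[[0,0,0],[0,0,0],1]]' 55; python3 st.py;  python3 -m pendant '[[[0,0,0],[0,0,-0.003],1],[[0,0,0],[0,0,-0.002],1],[[0,0,0],[0,0,0],1],[[0,0,0],[0,0,0],1]]'; python3 st.py
```

```text
time: 24.9
position: [0.4813, -0.1017, 0.05]
tool_rot: [0.44, 3.11, 0.0]
ft_force: [5.5, 3.2, -10.8]
grip_width: 0.354
toolF [-4.36  4.6  10.81] [-0.899 -0.992  0.026] w 30.769304678851405 yaw 163.9112355206252 [-0.58  0.13  0.79  2.03 -0.11  1.02  1.55]
time: 25.4
position: [0.4812, -0.1017, 0.0545]
tool_rot: [0.44, 3.11, -0.001]
ft_force: [7.7, 3.1, -14.8]
grip_width: 0.355
toolF [-6.5   5.15 14.85] [-0.931 -1.218  0.008] w 30.862557929375388 yaw 163.90905526110384 [-0.59  0.13  0.79  2.03 -0.1   1.03  1.54]
```

```bash
python3 -m pendant '[[[0,0,0],[0,0,-0.002],1],[[0,0,0],[0,0,-0.001],1],[[0,0,0],[0,0,0],1],[[0,0,0],[0,0,0],1]]'; python3 st.py;  python3 -m pendant '[[[0,0,0],[0,0,-0.0015],1],[[0,0,0],[0,0,0],1],[[0,0,0],[0,0,0],1]]'; python3 st.py
```

```text
time: 25.9
position: [0.4812, -0.1017, 0.0571]
tool_rot: [0.44, 3.11, -0.001]
ft_force: [7.4, 1.9, -18.8]
grip_width: 0.352
toolF [-6.6   3.86 18.79] [-1.047 -1.541  0.022] w 30.59938423781491 yaw 163.90809963729083 [-0.59  0.12  0.79  2.02 -0.1   1.03  1.54]
time: 26.28
position: [0.4812, -0.1017, 0.0573]
tool_rot: [0.439, 3.109, -0.002]
ft_force: [13.2, 2.1, -30.9]
grip_width: 0.351
toolF [-12.06   5.77  30.92] [-1.125 -2.548  0.012] w 30.55972445531101 yaw 163.9128274158195 [-0.59  0.12  0.79  2.02 -0.1   1.03  1.54]
```

```bash
python3 -m pendant '[[[0,0,0],[0,0,0],1],[[0,0,0],[0,0,0],1],[[0,0,0],[0,0,0],1],[[0,0,0],[0,0,0],1],[[0,0,0],[0,0,0],1],[[0,0,0],[0,0,0],1]]'; python3 st.py
python3 - <<'E'
from m import *
d=cap('scene','17'); crop(d,175,130,325,250,5,'k17.png')
d=cap('top','17'); crop(d,255,135,405,265,5,'t17.png')
E
```

```text
time: 27.02
position: [0.4812, -0.1017, 0.0573]
tool_rot: [0.439, 3.109, -0.002]
ft_force: [12.7, 1.4, -30.5]
grip_width: 0.355
toolF [-11.8    4.88  30.49] [-1.152 -2.558  0.019] w 30.85193542789831 yaw 163.91609202297622 [-0.59  0.12  0.79  2.02 -0.1   1.03  1.54]
```

View pics/k17.png

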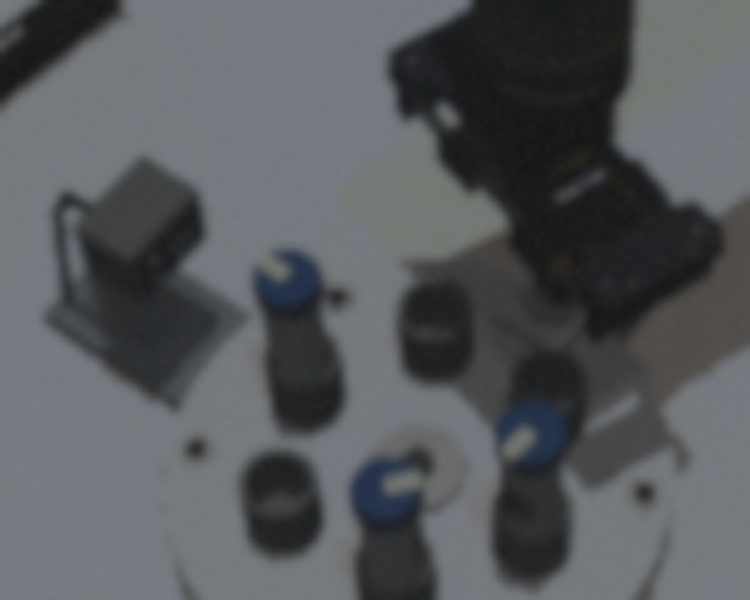

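View pics/t17.png

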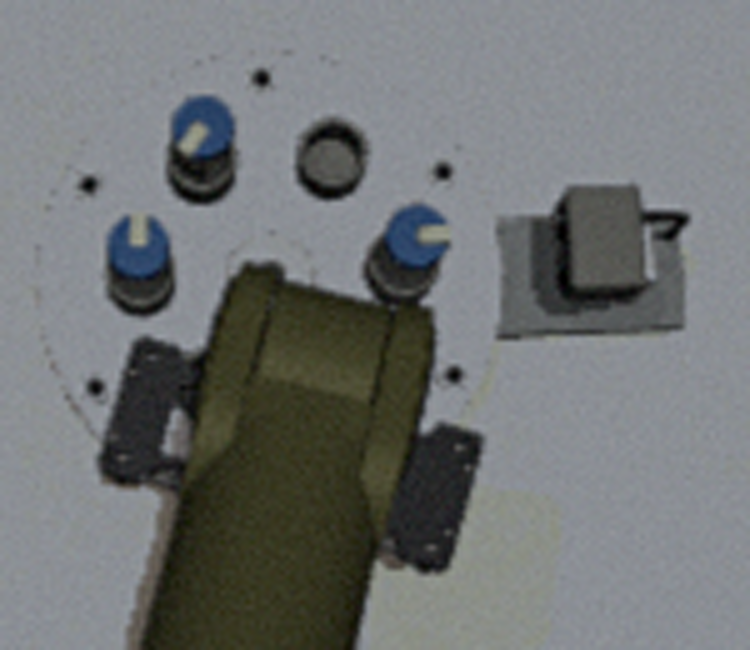

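The strip points at the reader, and the disc's index holes are at their starting pixels, so the carousel hasn't turned. The knob is steady at the stop, so I'm handing in.

```bash
python3 -c "
from bench import order
print(order.close_job())"
```

```text
the job is handed in; nothing more can be done
None
```

The tube's label now faces the reader, and I let go of the tube before touching the plunger. The knob is pulled up against its stop and still held there. I handed the job in at about 27 s.

**Slip:** My first grip on the tube slipped off the cap and tilted the tube in its cup for a moment. The gripper sat about 27 mm higher than its reported position, as the camera depth showed. The tube settled upright again, and I corrected for the offset before turning it. It took two turns, about 60° and then a 3.5° trim.

**Label:**
- **Top camera:** it put the label at about −85° after the trim. Taken with the −91° reading before the trim, that suggests about −86°, against a target of −87.5°.
- **Scene camera:** it disagreed, reading −92°. Its view of the strip is blurred, so I trusted the top camera.

**Plunger:** The hand rose 12.3 mm and the pull jumped to about 31 N at the stop. It stayed there, with no slip, for 0.75 s before hand-in. About 12 N of sideways force on the knob remained.

**Rest of the scene:** In the last pictures the disc's index holes were where they started, so the carousel had not turned. The other two tubes looked unmoved. I did not go near the rack or the pipette, and did not check them again afterwards.

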